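Set up a beacon bench test: load the battery dock and dock the beacon

ROBOT

A 7-joint arm with a two-finger parallel gripper is mounted at the origin on the work surface. World frame = base frame: x ahead of the robot, y to its left, z up, the work surface at z = 0. Lengths are in m, angles in rad, forces in N, time in s.
With the tool pointing down it reaches from about 0.425 to 0.95 m from the base axis. Payload 4.7 kg.
Tool frame: the origin (TCP) lies on the centre line of the jaws, within the pads' length; the fingertips stand 19 mm ahead of it and the grasp point (between the pads) is the TCP; z points along the fingers, y is the line along which they close (so a half turn about z gives the same grasp; the last joint's range is limited). The gripper opens to 87 mm and grips with 3 to 60 N. Pads are 19 mm wide; open, the fingers measure 117 mm over their backs; the gripper's body (75 mm by 190 mm) begins 51 mm behind the grasp point.
Start: joints at [-1.236, 0.469, -0.049, 1.532, 0.024, 1.141, -0.082], TCP at [0.24, 0.631, 0.204] pointing down, gripper open.
Joint ranges: [-2.59, 2.59], [-0.33, 1.99], [-1.39, 1.29], [0.1, 2.45], [-1.04, 4.18], [0.21, 1.99], [-2.66, 2.66]. Speed limits (rad/s): [2.57, 2.57, 3.14, 3.14, 3.14, 3.14, 3.14].

INTERFACE

Orientations are given as a unit quaternion [w, x, y, z].
In Python, from plant import monitor, vision, r gives the robot as it stands.
- The arm moves only by the shell command python3 -m crank 'ROWS' [FORCE]. ROWS is JSON, a list of rows, each a list of 3 entries, a list of its own where there are three numbers: the shift along the world's x, y, z in cm, then the turn, a rotation vector about the world's x, y, z in rad, then the gripper's target within -1 to 1 (fully open at 1, half-way at 0, shut at -1). In form: [[[x, y, z], [ax, ay, az], gripper], ...]. A call has 1 to 8 rows; each row is the pose to reach, as a shift and turn from the pose commanded when the call began; what a row does not reach only later rows make up. A row lasts 1/8 s, in which the tool goes at most 62.5 mm and 10.7 degrees, less where a joint would pass 70% of its speed; a pose out of reach is approached as far as the arm can. A call with a gripper value outside its range is refused whole. The fingers move at their own pace and stop on an object; FORCE is the grip in N (left out, the last holds). Time passes only in rows, so rows that repeat a pose let the fingers close. It gives the time, the measured TCP pose, the force, the opening and the grip force at its end, in the units of the state.
- monitor.sense(): the state, without advancing time (a new reading comes with each control period).
- vision.get_image(name): name is "scene" or "top"; returns (picture, depth): 480x640x3 uint8, red, green, blue; 480x640 float32, m along the optical axis (not along the pixel's ray), 0 where there is no reading.
- vision.camera_params(name): a dict with "K" (3x3 intrinsics, pixels), "cam_to_world" (4x4, takes a point from camera to world coordinates). Camera axes: x right, y down, z forward; pixel columns grow to the right and rows downward; lengths in m; the calibration is good to about 2 mm. A picture is of the moment at which its call begins. camera_params takes no time and is no camera call.
- r.job_done(): hands the job in; it is judged then, once.
The state is a dict: "clock": time; "joint_positions": joint angles; "qvel": joint speeds; "effort": joint torques, N m; "tcp_pos": TCP position; "orientation": TCP orientation; "wrist_force": force on the tool from outside, world axes, zero at the start; "ft_torque": the same for the moment, N m; "gripper_width": finger opening in m; "finger_force": force on a finger pad.
Only numpy, scipy, OpenCV 4.12 (cv2) and the standard library are available. Lean on these libraries where they do the work, as an engineer would, in place of code of your own. Each camera call takes 0.05 s, during which the arm holds its last target. There are 200 camera calls.

TASK

Fit every loose battery cell into a bay of the battery dock: press its flat end back against the coil spring and swing the button end down past the retaining lip until the cell lies home in its cradle under the lip. When all the cells are in, push the amber beacon across the bench, without lifting it or tipping it over, until it stands wholly on the round contact plate, and then press the dock's test button fully down. Leave the other things on the bench alone.

Things in the scene. Friction and masses are not known exactly. Their poses are not given: they have to be found in the camera images.
- cell1: rechargeable torch cell: green-wrapped cylinder 21 mm across, 70 mm long over all, 70 g, lying on its side on the bench at the start. Origin at mid-length on its axis; x axis runs along the cell towards the button end. It may be absent (None) in some starts. It rolls a little if knocked.
- cell1_tip (a point): outer face of that cell's steel button (8 mm across, stands 2.5 mm out of a white washer on the end), 35 mm from the cell's origin along its x axis; the other end is flat steel
- cell2: rechargeable torch cell: green-wrapped cylinder 21 mm across, 70 mm long over all, 70 g, lying on its side on the bench at the start. Origin at mid-length on its axis; x axis runs along the cell towards the button end. It may be absent (None) in some starts. It rolls a little if knocked.
- cell2_tip (a point): outer face of that cell's steel button (8 mm across, stands 2.5 mm out of a white washer on the end), 35 mm from the cell's origin along its x axis; the other end is flat steel
- cell3: rechargeable torch cell: green-wrapped cylinder 21 mm across, 70 mm long over all, 70 g, lying on its side on the bench at the start. Origin at mid-length on its axis; x axis runs along the cell towards the button end. It may be absent (None) in some starts. It rolls a little if knocked.
- cell3_tip (a point): outer face of that cell's steel button (8 mm across, stands 2.5 mm out of a white washer on the end), 35 mm from the cell's origin along its x axis; the other end is flat steel
- cell4: rechargeable torch cell: green-wrapped cylinder 21 mm across, 70 mm long over all, 70 g, lying on its side on the bench at the start. Origin at mid-length on its axis; x axis runs along the cell towards the button end. It may be absent (None) in some starts. It rolls a little if knocked.
- cell4_tip (a point): outer face of that cell's steel button (8 mm across, stands 2.5 mm out of a white washer on the end), 35 mm from the cell's origin along its x axis; the other end is flat steel
- bay1 (a point): bay 1 of the dock (1 to 4 towards the dock's +y, 54 mm apart, all alike; any bay takes any cell): the centre of a seated cell, on its axis, 27 mm above the bench; x runs along the bay from spring to lip. A V cradle spans x -25 to +33 mm; its rails are narrower than the cell, so fingers fit at the sides. The base plate's top is 6 mm above the bench
- bay2 (a point): bay 2: the centre of a seated cell, on its axis, 27 mm above the bench; x runs along the bay from spring to lip. In every bay an end wall stands at x = +35 mm (a seated cell's button rests on it), 26 mm wide, top 16 mm above the axis; its lip, 18 mm wide, reaches 5.5 mm back over the cell, underside 12.5 mm and top 16 mm above the axis
- bay3 (a point): bay 3: the centre of a seated cell, on its axis, 27 mm above the bench; x runs along the bay from spring to lip. A cell enters tilted, flat end low, button end above the lip; pressed back some 14 mm against the spring, its button end clears the lip
- bay4 (a point): bay 4: the centre of a seated cell, on its axis, 27 mm above the bench; x runs along the bay from spring to lip
- dock: battery dock: plate 135 x 230 mm screwed to the bench, four bays. Origin on the bench amid the bays; x from springs (robot's side) to lips. In each bay a coil spring with a 13 mm steel disc on the axis, face 30 mm to -x of the bay's centre when relaxed; travel 19 mm, 1.6 N at first, 0.4 N more per mm, 5 mm in with a seated cell. Housing behind: front face at x = -54 mm, top 9 mm above the axis
- button (a joint): travel of the dock's test button: 0 released, 0.006 m fully down; springs back; about 5 N
- button_top (a point): centre of the top of the test button: grey round cap 28 mm across in a black collar, 24 mm above the bench when released, 139 mm to the +y side of the dock's origin; pressed straight down
- beacon: low amber warning beacon: black round base 100 mm across and 24 mm high, amber dome 82 mm across above it, 64 mm high in all, about 0.45 kg, loose, slides on the bench. Origin at the centre of its underside
- pad: round steel contact plate 124 mm across let into the bench, flush (it cannot be felt). Origin at its centre
- gauge: round black dial instrument lying face up, 100 mm across, 55 mm high; not part of the job, leave it alone. Origin at its underside
- relay1: small black relay 28 x 28 mm, 36 mm high with its brass pins up; not part of the job, leave it alone. Origin at its underside
- relay2: a second such relay; not part of the job, leave it alone. Origin at its underside
- tape: roll of blue tape 66 mm across, 19 mm high; not part of the job, leave it alone. Origin at its underside
- cup: paper cup 72 mm across, 85 mm high; not part of the job, leave it alone. Origin at its underside
- signal_lamp: amber signal lamp 50 x 100 mm, 38 mm high; not part of the job, leave it alone. Origin at its underside
- driver: screwdriver; not part of the job, leave it alone. Origin at its underside
Things that resemble listed ones, but are neither listed nor needed, are in the scene too. What is shaped like the cell3 but pink is not meant. Leave any blue or red look-alike of the cell2 alone.

How it is judged:
On the way, in this order (a step that is already met when the one before it is completed fails the run):
1. every cell that is present lies home in a bay, button end under the lip (((distance between cell1 and bay1 below 0.005 m and angle between the x axis of cell1 and the x axis of bay1, either way round below 0.12 rad and x of cell1_tip in the frame of bay1 above 0.03 m) or (distance between cell1 and bay2 below 0.005 m and angle between the x axis of cell1 and the x axis of bay2, either way round below 0.12 rad and x of cell1_tip in the frame of bay2 above 0.03 m) or (distance between cell1 and bay3 below 0.005 m and angle between the x axis of cell1 and the x axis of bay3, either way round below 0.12 rad and x of cell1_tip in the frame of bay3 above 0.03 m) or (distance between cell1 and bay4 below 0.005 m and angle between the x axis of cell1 and the x axis of bay4, either way round below 0.12 rad and x of cell1_tip in the frame of bay4 above 0.03 m)) and ((distance between cell2 and bay1 below 0.005 m and angle between the x axis of cell2 and the x axis of bay1, either way round below 0.12 rad and x of cell2_tip in the frame of bay1 above 0.03 m) or (distance between cell2 and bay2 below 0.005 m and angle between the x axis of cell2 and the x axis of bay2, either way round below 0.12 rad and x of cell2_tip in the frame of bay2 above 0.03 m) or (distance between cell2 and bay3 below 0.005 m and angle between the x axis of cell2 and the x axis of bay3, either way round below 0.12 rad and x of cell2_tip in the frame of bay3 above 0.03 m) or (distance between cell2 and bay4 below 0.005 m and angle between the x axis of cell2 and the x axis of bay4, either way round below 0.12 rad and x of cell2_tip in the frame of bay4 above 0.03 m)) and ((distance between cell3 and bay1 below 0.005 m and angle between the x axis of cell3 and the x axis of bay1, either way round below 0.12 rad and x of cell3_tip in the frame of bay1 above 0.03 m) or (distance between cell3 and bay2 below 0.005 m and angle between the x axis of cell3 and the x axis of bay2, either way round below 0.12 rad and x of cell3_tip in the frame of bay2 above 0.03 m) or (distance between cell3 and bay3 below 0.005 m and angle between the x axis of cell3 and the x axis of bay3, either way round below 0.12 rad and x of cell3_tip in the frame of bay3 above 0.03 m) or (distance between cell3 and bay4 below 0.005 m and angle between the x axis of cell3 and the x axis of bay4, either way round below 0.12 rad and x of cell3_tip in the frame of bay4 above 0.03 m)) and ((distance between cell4 and bay1 below 0.005 m and angle between the x axis of cell4 and the x axis of bay1, either way round below 0.12 rad and x of cell4_tip in the frame of bay1 above 0.03 m) or (distance between cell4 and bay2 below 0.005 m and angle between the x axis of cell4 and the x axis of bay2, either way round below 0.12 rad and x of cell4_tip in the frame of bay2 above 0.03 m) or (distance between cell4 and bay3 below 0.005 m and angle between the x axis of cell4 and the x axis of bay3, either way round below 0.12 rad and x of cell4_tip in the frame of bay3 above 0.03 m) or (distance between cell4 and bay4 below 0.005 m and angle between the x axis of cell4 and the x axis of bay4, either way round below 0.12 rad and x of cell4_tip in the frame of bay4 above 0.03 m))), for 0.3 s.
2. the beacon stands wholly on the contact plate (horizontal distance between beacon and pad below 0.012 m and angle between beacon's own z axis and vertical below 0.05 rad and height (world z) of beacon below 0.004 m), for 0.3 s.
3. the test button is pressed fully (value of joint button above 0.0045 m), for 0.05 s.
At the end, for the whole second after the job is handed in: every cell present is in a bay with its centre within 5 mm of the bay's centre and its axis within 0.12 rad of the bay's, button end at the lip; the beacon stands upright on the bench within 12 mm of the contact plate's centre, at rest; the test button has been pressed after that and is released (all of step 1 and all of step 2 and value of joint button below 0.002 m and linear speed of beacon below 0.02 m/s); the robot touches nothing.
It fails at once if the beacon is lifted off the bench or tipped (height (world z) of beacon above 0.03 m or angle between beacon's own z axis and vertical above 0.6 rad).
It fails at once if another thing on the bench is moved by more than 40 mm (distance of any of gauge, relay1, relay2, tape, cup, signal_lamp, driver from where it was at the start of the episode above 0.04 m).
Of cell1, cell2, cell3, cell4 only 3 to 4 are there at a start; the rules pass over those that are not, and their reading is None.
At some moment in a run one of beacon may be knocked a few centimetres aside while the robot is not near it.
Once in a run the grip may slacken for a moment while it holds something.
It also fails if it takes over 210 s, if anything falls off the work surface, if the arm or the gripper's body presses on something with over 40 N, if the wrist force passes 120 N, or if a joint passes its speed limit or range.

## Working session

There is one attempt and no reset: what is moved stays moved. The work goes in short steps, Python scripts to look and compute and a shell command to move; the robot and the scene stay as the last step left them, time stands still between calls to the robot, and variables do not carry over. Pictures are saved under pics/ and viewed, at most 14 in all, crops included, and the job is handed in when it is done.

```bash
mkdir -p pics; ls; python3 - <<'E'
from plant import monitor, vision, r
import cv2,numpy as np
for n in("top","scene"):
    im,d=vision.get_image(n); cv2.imwrite(f"pics/{n}0.png",im[:,:,::-1]); np.savez(f"{n}0.npz",im=im,d=d)
    p=vision.camera_params(n); print(n,p["K"],p["cam_to_world"])
s=monitor.sense();print(s)
E
```

```text
pics
top [[454.34138813   0.         318.13990694]
 [  0.         454.34138813 241.08904717]
 [  0.           0.           1.        ]] [[ 0.02542003 -0.99124986  0.12952816  0.40923005]
 [-0.99959788 -0.02683246 -0.0091707  -0.05039753]
 [ 0.01256602 -0.12924295 -0.99153333  1.23847764]
 [ 0.          0.          0.          1.        ]]
scene [[612.20048067   0.         319.87313526]
 [  0.         612.20048067 237.54038061]
 [  0.           0.           1.        ]] [[ 0.01912287  0.77107349 -0.63645895  1.45320071]
 [ 0.99967041 -0.00383998  0.02538367 -0.11170625]
 [ 0.01712868 -0.63673458 -0.77089278  1.11320582]
 [ 0.          0.          0.          1.        ]]
{'clock': 0.1, 'joint_positions': array([-1.23587468,  0.46935844, -0.04859061,  1.53356098,  0.02409594,
        1.14101925, -0.08229904]), 'qvel': array([ 0.00183343, -0.00119052, -0.0015791 , -0.00240335,  0.00099156,
       -0.00083038, -0.000946  ]), 'effort': array([ 1.53706609e-03, -5.09168780e+01, -8.10089638e-02, -2.36830759e+01,
       -6.15082774e-02,  3.44314473e-02,  3.88683338e-05]), 'tcp_pos': array([0.23998396, 0.63028546, 0.20281169]), 'orientation': array([-1.29613430e-04,  1.80897270e-01,  9.83501603e-01, -8.70729622e-04]), 'wrist_force': array([-0.00676701,  0.09562433, -0.00767667]), 'ft_torque': array([-0.07135452,  0.09150623, -0.02209749]), 'finger_force': 0.0, 'gripper_width': 0.08686313055224515}
```

View pics/top0.png

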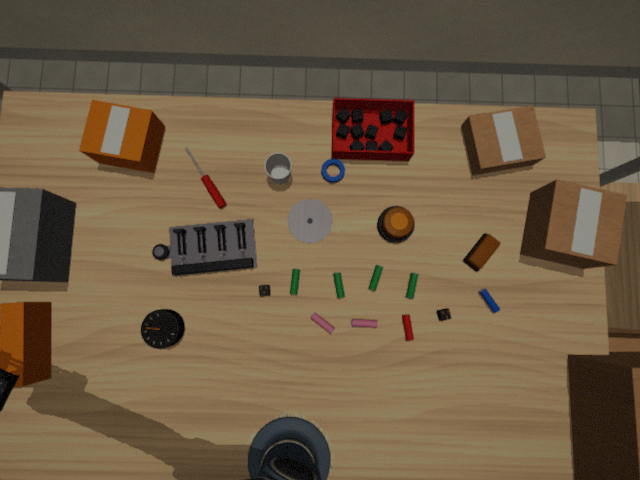

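View pics/scene0.png

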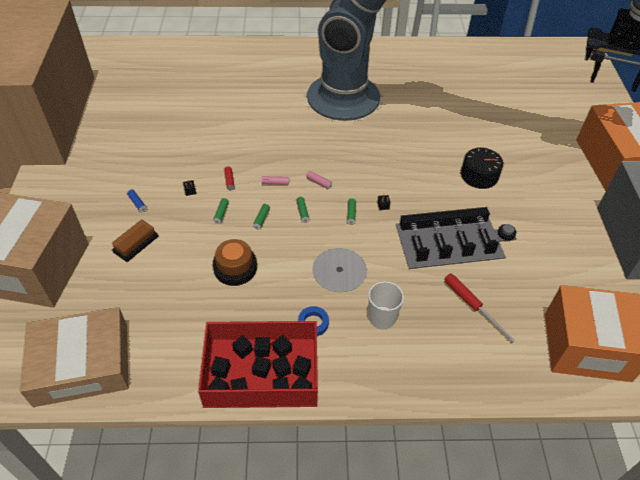

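```bash
cat > h.py <<'E'
from plant import monitor, vision, r
import cv2,numpy as np
def grab(n,save=None):
    return vision.get_image(n)
def cloud(n,d):
    p=vision.camera_params(n);K=p["K"];T=np.array(p["cam_to_world"])
    v,u=np.mgrid[:480,:640]
    c=np.stack([(u-K[0][2])/K[0][0]*d,(v-K[1][2])/K[1][1]*d,d],-1)
    return c@T[:3,:3].T+T[:3,3]
def proj(n,P):
    p=vision.camera_params(n);K=np.array(p["K"]);T=np.array(p["cam_to_world"])
    c=(np.atleast_2d(P)-T[:3,3])@T[:3,:3]; q=c@K.T
    return q[:,:2]/q[:,2:]
def ortho(n,im,z,x0,x1,y0,y1,s):
    """plane-z rectified view, s px per m; up=+x, left=+y"""
    H,W=int((x1-x0)*s),int((y1-y0)*s)
    i,j=np.mgrid[:H,:W]
    P=np.stack([x1-i/s,y1-j/s,np.full(i.shape,z)],-1).reshape(-1,3)
    q=proj(n,P).reshape(H,W,2).astype(np.float32)
    return cv2.remap(im,q[...,0],q[...,1],cv2.INTER_CUBIC)
E
python3 - <<'E'
from h import *
for n in("scene","top"):
    z=np.load(f"{n}0.npz");im,d=z["im"],z["d"];P=cloud(n,d)
    hsv=cv2.cvtColor(im,cv2.COLOR_RGB2HSV)
    m=cv2.inRange(hsv,(45,100,40),(85,255,255))
    k,l,st,c=cv2.connectedComponentsWithStats(m)
    for i in range(1,k):
        if st[i,4]<40: continue
        Q=P[l==i];top=Q
        cxy=np.median(Q,0); w,V=np.linalg.eigh(np.cov((Q[:,:2]).T)); a=V[:,1]; a=a*np.sign(a[0]); t=(Q[:,:2]-Q[:,:2].mean(0))@a
        ctr=Q[:,:2].mean(0)+a*(t.max()+t.min())/2
        print(n,c[i].round(1),st[i,4],"ctr",ctr.round(4),"zmax",np.percentile(Q[:,2],95).round(4),"yaw",np.arctan2(a[1],a[0]).round(3),"len",np.ptp(t).round(3))
    bench=P[(abs(P[...,2])<.02)][:,2];print("bench z",np.median(bench))
    s=1100
    cv2.imwrite(f"pics/cells_{n}.png",ortho(n,im,0.0105,.38,.60,-.42,.08,1500)[:,:,::-1])
    cv2.imwrite(f"pics/dock_{n}.png",ortho(n,im,0.027,.44,.68,.1,.42,2400)[:,:,::-1])
a=cv2.imread("pics/cells_scene.png");b=cv2.imread("pics/cells_top.png");print(a.shape)
cv2.imwrite("pics/cells.png",cv2.resize(np.vstack([a,b]),(680,600)))
E
```

```text
scene [301.9 207.2] 142 ctr [ 0.936  -0.1127] zmax 0.0237 yaw 0.01 len 1.034
scene [221.3 208.8] 154 ctr [ 0.9403 -0.2186] zmax 0.0228 yaw 0.189 len 1.048
scene [351.2 208.7] 139 ctr [ 0.9395 -0.0528] zmax 0.0237 yaw -0.114 len 1.034
scene [261.7 214.6] 155 ctr [ 0.9492 -0.1684] zmax 0.0224 yaw 0.094 len 1.014
bench z -0.0007322376131368991
top [375.3 277.6] 169 ctr [ 0.4748 -0.2177] zmax 0.0237 yaw -0.303 len 0.067
top [294.4 281.4] 165 ctr [ 0.4586 -0.0009] zmax 0.0237 yaw -0.09 len 0.065
top [338.5 285.1] 170 ctr [ 0.452 -0.119] zmax 0.0239 yaw 0.179 len 0.066
top [411.6 285.1] 172 ctr [ 0.4564 -0.3153] zmax 0.0239 yaw -0.212 len 0.067
bench z 0.0004067769518490971
(329, 750, 3)
```

View pics/cells.png

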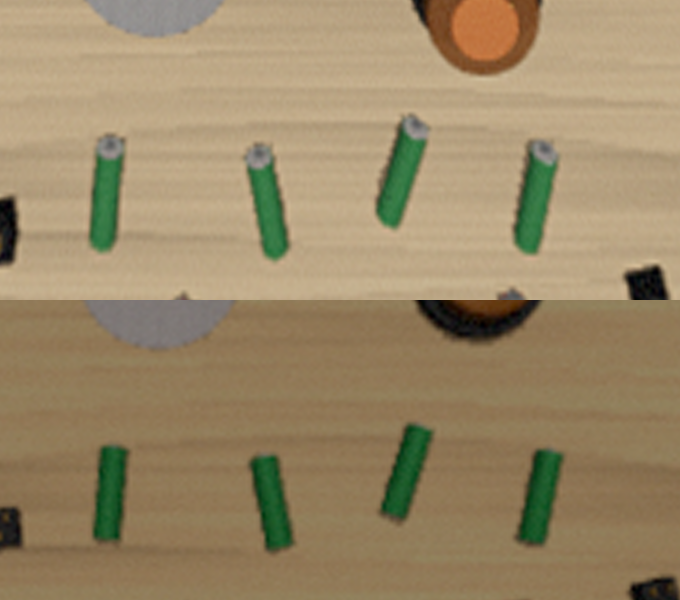

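View pics/dock_scene.png

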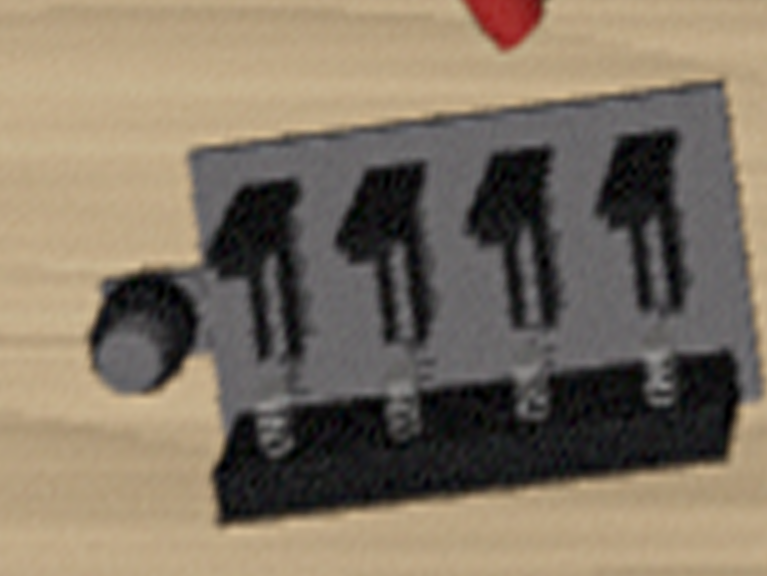

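Scene crop: four green cells (top-camera pixels 295,282 / 339,285 / 376,278 / 412,286), all with the white washer and button on the +x end. The pink ones (322,323; 364,323), the red (408,327) and the blue (490,300) are decoys. The dock's springs face the robot, its yaw is about 0.127 rad, and the button is on its left at crop pixel (130,355). Next I refine the dock fit.

```bash
python3 - <<'E'
from h import *
yaw=.127;R=np.array([[np.cos(yaw),-np.sin(yaw)],[np.sin(yaw),np.cos(yaw)]]);o=np.array([.5497,.228])
for n in("scene","top"):
    z=np.load(f"{n}0.npz");im,d=z["im"],z["d"];P=cloud(n,d);ok=d>.1
    L=(P[...,:2]-o)@R
    # plate fit: grey plate pixels; housing; walls
    reg=ok&(abs(L[...,1])<.16)&(abs(L[...,0])<.11)
    def rep(name,m):
        q=L[m];print(n,name,m.sum(),"x",np.percentile(q[:,0],[2,50,98]).round(4),"y",np.percentile(q[:,1],[2,50,98]).round(4),"z",np.median(P[m][:,2]).round(4))
    rep("plate",reg&(abs(P[...,2]-.006)<.004)&(abs(L[...,1])<.125))
    rep("housing",reg&(abs(P[...,2]-.037)<.005)&(L[...,0]<-.04)&(abs(L[...,1])<.125))
    m=reg&(P[...,2]>.038)&(L[...,0]>.0)
    for k in range(4): rep(f"wall{k+1}",m&(abs(L[...,1]-(k-1.5)*.054)<.022))
    rep("button",reg&(L[...,1]>.125)&(P[...,2]>.02))
    # top of housing line yaw
    hsv=cv2.cvtColor(im,cv2.COLOR_RGB2HSV)
    m=cv2.inRange(hsv,(45,100,40),(85,255,255));kk,l,st,c=cv2.connectedComponentsWithStats(m)
    for i in range(1,kk):
        if st[i,4]<40: continue
        Q=P[(l==i)&ok];Q=Q[(Q[:,2]<.04)&(Q[:,2]>.008)];w,V=np.linalg.eigh(np.cov(Q[:,:2].T));a=V[:,1]*np.sign(V[0,1]);t=(Q[:,:2]-Q[:,:2].mean(0))@a
        print(n,"cell",(Q[:,:2].mean(0)+a*(t.max()+t.min())/2).round(4),"yaw",np.arctan2(a[1],a[0]).round(3),np.ptp(t).round(3))
    am=cv2.inRange(hsv,(3,120,60),(20,255,255))>0
    q=P[am&ok&(P[...,2]>.03)&(P[...,2]<.08)&(P[...,1]<-.1)&(P[...,1]>-.4)];print(n,"beacon",len(q),((q.max(0)+q.min(0))/2).round(3),np.ptp(q,0).round(3))
    cv2.imwrite(f"pics/d_{n}.png",0)if 0 else None
    # rectified in dock frame
    s=2500;i,j=np.mgrid[:375,:700]
    out=[]
    for zz in(.043,):
        X=.08-i/s;Y=.155-j/s;W=np.stack([X,Y],-1)@R.T+o
        q=proj(n,np.concatenate([W,np.full(X.shape+(1,),zz)],-1).reshape(-1,3)).reshape(375,700,2).astype(np.float32)
        g=cv2.remap(im,q[...,0],q[...,1],cv2.INTER_CUBIC)
        for k in range(4):
            y=(k-1.5)*.054
            a=(int((.155-y-.013)*s),int((.08-.041)*s));b=(int((.155-y+.013)*s),int((.08-.035)*s))
            cv2.rectangle(g,a,b,(255,0,0),1);cv2.rectangle(g,(int((.155-y-.009)*s),int((.08-.035)*s)),(int((.155-y+.009)*s),int((.08-.0295)*s)),(255,255,0),1)
        out.append(g)
    np.save(f"g_{n}.npy",out[0])
cv2.imwrite("pics/dockfit.png",cv2.resize(np.vstack([np.load("g_scene.npy"),np.load("g_top.npy")])[:,:,::-1],(560,600)))
E
```

```text
scene plate 2791 x [-0.0983  0.0098  0.0959] y [-0.1145 -0.0012  0.118 ] z 0.0053
scene housing 683 x [-0.0685 -0.0555 -0.0424] y [-0.1027 -0.0016  0.1024] z 0.0355
scene wall1 53 x [0.0361 0.0459 0.0516] y [-0.0905 -0.0808 -0.0675] z 0.0417
scene wall2 52 x [0.0372 0.0461 0.0514] y [-0.0378 -0.0275 -0.0148] z 0.0419
scene wall3 53 x [0.0369 0.0463 0.0523] y [0.015  0.0259 0.0411] z 0.0422
scene wall4 54 x [0.0377 0.0463 0.0525] y [0.068  0.0796 0.0941] z 0.0417
scene button 107 x [-0.015  -0.0004  0.0129] y [0.1256 0.1371 0.1524] z 0.0268
scene cell [ 0.453  -0.1176] yaw 0.186 0.07
scene cell [ 0.4561 -0.3109] yaw -0.221 0.066
scene cell [0.4595 0.0019] yaw -0.1 0.068
scene cell [ 0.4751 -0.2131] yaw -0.322 0.065
scene beacon 1366 [ 0.768 -0.204  0.052] [0.376 0.208 0.043]
top plate 2944 x [-0.1023  0.0029  0.1015] y [-0.1176 -0.0026  0.1158] z 0.0054
top housing 688 x [-0.0698 -0.0582 -0.0468] y [-0.106  -0.0054  0.0982] z 0.0362
top wall1 37 x [0.0378 0.0441 0.0482] y [-0.0952 -0.0845 -0.0723] z 0.0434
top wall2 37 x [0.037  0.0437 0.0487] y [-0.0419 -0.0305 -0.0178] z 0.0432
top wall3 40 x [0.0371 0.0435 0.0485] y [0.0121 0.0244 0.0353] z 0.0426
top wall4 38 x [0.0373 0.0441 0.0487] y [0.0664 0.0786 0.0904] z 0.0434
top button 91 x [-0.0199 -0.0054  0.0116] y [0.1255 0.1359 0.15  ] z 0.0268
top cell [ 0.4748 -0.2177] yaw -0.303 0.067
top cell [ 0.4587 -0.001 ] yaw -0.086 0.065
top cell [ 0.452 -0.119] yaw 0.179 0.066
top cell [ 0.4563 -0.3154] yaw -0.216 0.067
top beacon 811 [ 0.671 -0.248  0.053] [0.567 0.29  0.046]
```

View pics/dockfit.png

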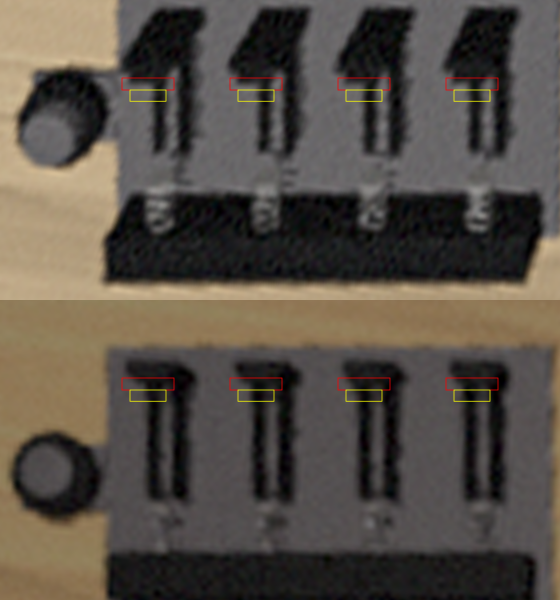

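Offset fit: lip front edges and housing front both say the dock origin is about (0.557, 0.228), yaw 0.127. I start with cell A (y about 0).

```bash
python3 -m crank '[[[5,-6,0],[0,0,0.05],0],[[10,-12,0],[0,0,0.1],0],[[15,-18,0],[0,0,0.15],0],[[20,-24,0],[0,0,0.2],0],[[25,-30,0],[0,0,0.27],0],[[25,-36,-1],[0,0,0.27],0],[[25,-42,-2],[0,0,0.27],0],[[25,-48,-3],[0,0,0.27],0]]' 40; python3 -c "
from h import *
print(monitor.sense()['joint_positions'].round(2))"
```

```text
clock: 1.1
tcp_pos: [0.4842, 0.2087, 0.1821]
orientation: [0.0, 0.047, 0.999, -0.0]
wrist_force: [1.5, 0.1, -0.3]
gripper_width: 0.0437
finger_force: 0.0
[-0.53  0.25  0.05  1.91 -0.02  0.98  1.01]
```

```bash
python3 -m crank '[[[-1.5,-6,0],[0,0,0],0],[[-3.1,-11,-3],[0,0,0],0],[[-3.1,-15.1,-6],[0,0,0],0],[[-3.1,-15.1,-9],[0,0,0],0],[[-3.1,-15.1,-11],[0,0,0],0],[[-3.1,-15.1,-11],[0,0,0],0],[[-3.1,-15.1,-11],[0,0,0],0]]'; python3 - <<'E'
from h import *
s=monitor.sense();print(s["tcp_pos"])
a,_=vision.get_image("scene");b,_=vision.get_image("top")
t=s["tcp_pos"]
g=[]
for n,im in(("scene",a),("top",b)):
    g.append(ortho(n,im,.021,.38,.54,-.1,.1,2000))
cv2.imwrite("pics/A.png",np.hstack(g)[:,:,::-1])
E
```

```text
clock: 1.98
tcp_pos: [0.4531, 0.0603, 0.0731]
orientation: [0.0, 0.047, 0.999, 0.0]
wrist_force: [0.2, -0.5, 0.6]
gripper_width: 0.0433
finger_force: 0.0
[0.45313682 0.06026206 0.07305369]
```

View pics/A.png

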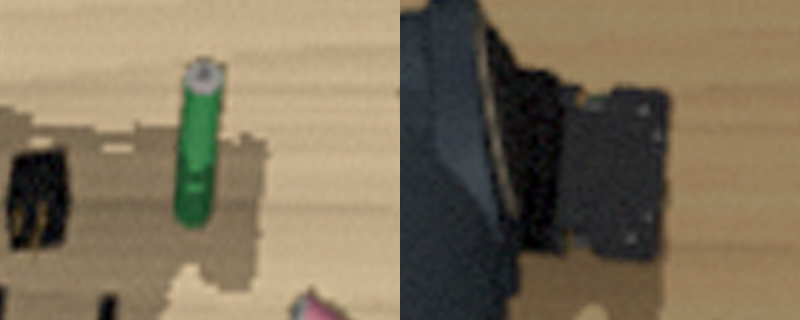

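Cell A is clear ahead (scene crop 200,150), with its button at the +x end and relay1 to its left. Targets count from the reached pose, so I correct the remaining 6 cm.

```bash
python3 -m crank '[[[0.3,-3,0],[0,0,0],0],[[0.6,-6,0],[0,0,0],0],[[0.6,-6,0],[0,0,0],0],[[0.6,-6,-2.5],[0,0,0],0],[[0.6,-6,-5.1],[0,0,0],0],[[0.6,-6,-5.1],[0,0,0],0],[[0.6,-6,-5.1],[0,0,0],0],[[0.6,-6,-5.1],[0,0,0],0]]'
```

```text
clock: 3.08
tcp_pos: [0.4596, 0.0004, 0.0226]
orientation: [0.001, 0.047, 0.999, 0.0]
wrist_force: [-0.6, 1.5, -0.4]
gripper_width: 0.0434
finger_force: 0.0
```

```bash
python3 -m crank '[[[0,0,-0.1],[0,0,0],-1],[[0,0,-0.1],[0,0,0],-1],[[0,0,-0.1],[0,0,0],-1],[[0,0,-0.1],[0,0,0],-1],[[0,0,-0.1],[0,0,0],-1],[[0,0,-0.1],[0,0,0],-1]]' 40;  python3 -m crank '[[[0,0,1],[0,0,0],-1],[[0,0,4],[0,0,0],-1],[[0,0,8],[0,0,0],-1],[[0,0,10],[0,0,0],-1],[[0,0,10],[0,0,0],-1]]'
```

```text
clock: 3.82
tcp_pos: [0.4586, 0.0, 0.0205]
orientation: [-0.0, 0.047, 0.999, 0.0]
wrist_force: [-0.2, 0.1, 0.3]
gripper_width: 0.0011
finger_force: 0.0
clock: 4.45
tcp_pos: [0.46, 0.0002, 0.1224]
orientation: [0.002, 0.047, 0.999, 0.0]
wrist_force: [1.4, 0.4, -0.5]
gripper_width: 0.0007
finger_force: 0.0
```

```bash
python3 - <<'E'
from h import *
a,_=vision.get_image("scene")
cv2.imwrite("pics/A2.png",cv2.resize(a[60:260,230:480],(750,600),interpolation=cv2.INTER_CUBIC)[:,:,::-1])
print(proj("scene",[monitor.sense()["tcp_pos"],[.4586,0,.0105]]))
E
```

```text
[[353.00088455 178.34912426]
 [350.26299095 210.6746232 ]]
```

View pics/A2.png

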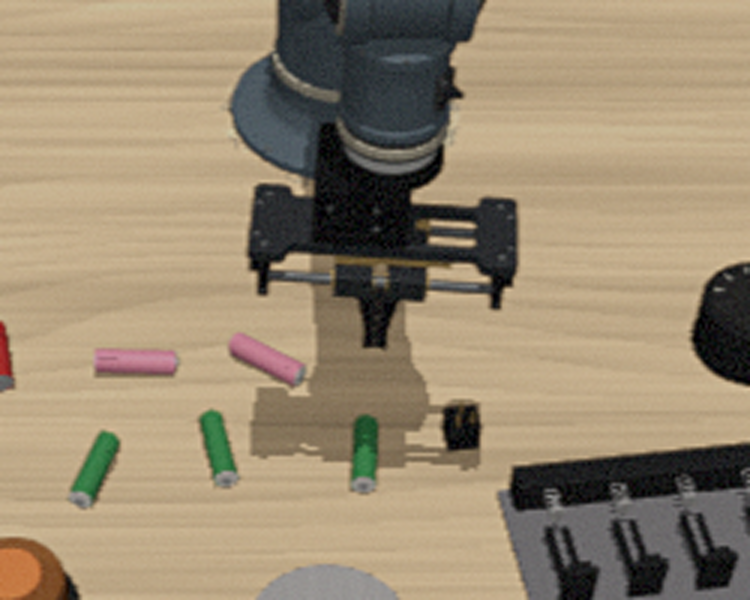

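Measured: fingertip appears 17 mm above the reported TCP instead of 19 mm below it, which is why the grasp closed over the cell. So the real tool sits about 36 mm higher than reported. I descend accordingly while watching the force.

```bash
python3 -m crank '[[[0,0,-3],[0,0,0],0],[[0,0,-7],[0,0,0],0],[[0,0,-10],[0,0,0],0],[[0,0,-11],[0,0,0],0],[[0,0,-12],[0,0,0],0],[[0,0,-12.5],[0,0,0],0],[[0,0,-13],[0,0,0],0],[[0,0,-13],[0,0,0],0]]'; python3 - <<'E'
from h import *
print(monitor.sense()["tcp_pos"])
a,d=vision.get_image("scene");P=cloud("scene",d)
L=P-monitor.sense()["tcp_pos"]
m=(d>.1)&(abs(L[...,0]-.01)<.006)&(abs(L[...,1])<.05)&(a.max(-1)<70)
print(m.sum(),np.percentile(P[m][:,2],[0,2,10]),P[m][:,1].min(),P[m][:,1].max())
cv2.imwrite("pics/A3.png",cv2.resize(a[140:240,290:415],(750,600),interpolation=cv2.INTER_CUBIC)[:,:,::-1])
E
```

```text
clock: 5.6
tcp_pos: [0.4588, 0.0001, -0.0094]
orientation: [0.0, 0.047, 0.999, 0.0]
wrist_force: [0.7, -0.3, 0.0]
gripper_width: 0.0433
finger_force: 0.0
[ 4.58787318e-01  8.93447193e-05 -9.35641011e-03]
377 [0.00787792 0.01462884 0.03439605] -0.04938092960890241 0.049259547274400545
```

View pics/A3.png

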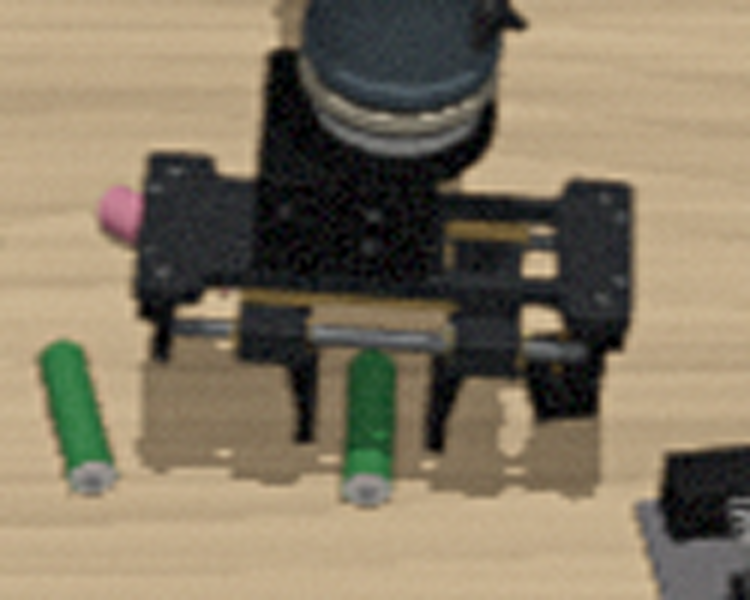

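The fingers straddle the cell at crop (370,430), tips about 7 mm off the bench. I go down 4 mm more and close.

```bash
python3 -m crank '[[[0,0,-0.4],[0,0,0],0],[[0,0,-0.4],[0,0,0],0],[[0,0,-0.4],[0,0,0],-1],[[0,0,-0.4],[0,0,0],-1],[[0,0,-0.4],[0,0,0],-1],[[0,0,-0.4],[0,0,0],-1],[[0,0,-0.4],[0,0,0],-1]]' 40
```

```text
clock: 6.52
tcp_pos: [0.4587, 0.0001, -0.0134]
orientation: [0.0, 0.047, 0.999, 0.0]
wrist_force: [0.3, 0.2, 0.4]
gripper_width: 0.0202
finger_force: 40.0
```

Cell A is held (20 mm, 40 N). Lift, yaw to the dock, and hover over bay 1.

```bash
python3 -m crank '[[[0,0,3],[0,0,0],-1],[[0,0,8],[0,0,0],-1],[[1,1,13],[0,0,0],-1],[[4,4,13.3],[0,0,0.08],-1],[[8,8,13.3],[0,0,0.15],-1],[[11,12,13.3],[0,0,0.221],-1],[[12.6,15,13.3],[0,0,0.221],-1],[[12.6,15,13.3],[0,0,0.221],-1]]' && python3 -m crank '[[[0,0,0],[0.0235,-0.1835,0],-1],[[0,0,0],[0.047,-0.367,0],-1],[[0,0,0],[0.07,-0.5456,0],-1],[[0,0,0],[0.07,-0.5456,0],-1],[[0,0,0],[0.07,-0.5456,0],-1]]'; python3 - <<'E'
from h import *
from scipy.spatial.transform import Rotation as Ro
s=monitor.sense();q=s["orientation"];M=Ro.from_quat(q[[1,2,3,0]]).as_matrix();print(s["tcp_pos"],M[:,2],M[:,1],s["gripper_width"])
for n in("scene","top"):
    a,d=vision.get_image(n);P=cloud(n,d)
    hsv=cv2.cvtColor(a,cv2.COLOR_RGB2HSV);m=(cv2.inRange(hsv,(45,80,30),(85,255,255))>0)&(d>.1)&(P[...,2]>.06)&(P[...,1]>.05)
    q=P[m];print(n,m.sum(),q.min(0),q.max(0),q.mean(0))
    cv2.imwrite(f"pics/B_{n}.png",cv2.resize(a[120:280,330:540] if n=="scene" else a[190:330,150:350],(700,533))[:,:,::-1])
E
```

```text
clock: 7.52
tcp_pos: [0.5849, 0.1535, 0.1188]
orientation: [-0.0, -0.066, 0.998, 0.001]
wrist_force: [-0.4, -0.3, -0.4]
gripper_width: 0.0203
finger_force: 40.0
clock: 8.15
tcp_pos: [0.584, 0.1479, 0.1192]
orientation: [0.27, -0.06, 0.961, 0.016]
wrist_force: [1.2, -1.0, -0.6]
gripper_width: 0.0199
finger_force: 40.0
[0.58403634 0.14786364 0.1192378 ] [ 0.51767166  0.06348909 -0.85322048] [-0.12463534  0.992201   -0.0017888 ] 0.019921205883661204
scene 71 [0.55012236 0.13659472 0.13628517] [0.59638826 0.16315562 0.16524761] [0.57910186 0.14406899 0.15225709]
top 100 [0.36633453 0.06365128 0.13833141] [0.59536849 0.22962636 0.51261549] [0.57615148 0.14629304 0.16299037]
```

View pics/B_scene.png

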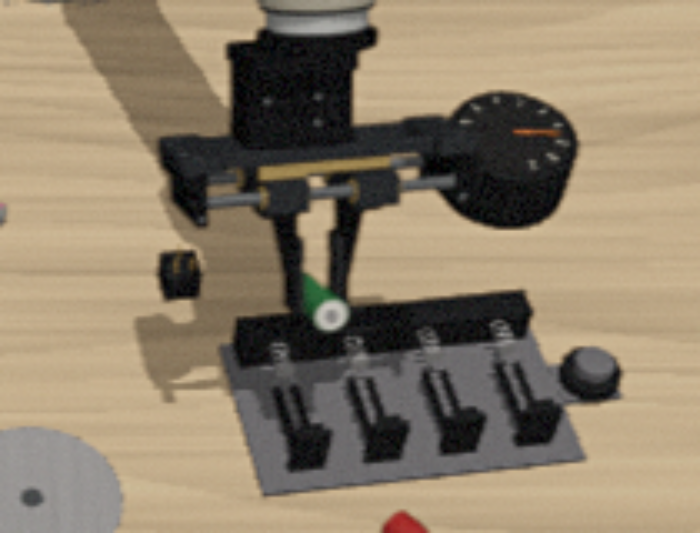

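The held cell shows in the scene crop with its button at (332,316), i.e. full-frame pixel (429.6,214.8). I compare that with the prediction from the arm pose.

```bash
python3 - <<'E'
from h import *
T=np.array([.584,.1479,.1192]);u=np.array([.992,.1267,0]);z=np.array([0,0,1.])
th=.549;a=np.cos(th)*u+np.sin(th)*z;tz=np.sin(th)*u-np.cos(th)*z
C=T-.0239*tz
print("C",C,"tip",C+.035*a, "scene tip",proj("scene",[C+.035*a,C+.035*a+[.005,0,0],C+.035*a+[0,.005,0],C+.035*a+[0,0,.005]]).round(1).tolist())
print("top: tip, C, flat",proj("top",[C+.035*a,C,C-.035*a]).round(1).tolist())
a,d=vision.get_image("top")
g=cv2.resize(a[210:280,220:290],(600,600),interpolation=cv2.INTER_CUBIC);
cv2.imwrite("pics/C.png",g[:,:,::-1])
E
```

```text
C [0.57162793 0.14631982 0.13958782] tip [0.60124572 0.15010265 0.15785202] scene tip [[429.0, 213.9], [429.3, 215.7], [431.3, 213.9], [429.3, 212.3]]
top: tip, C, flat [[231.3, 217.8], [233.6, 231.2], [235.8, 244.2]]
```

View pics/C.png

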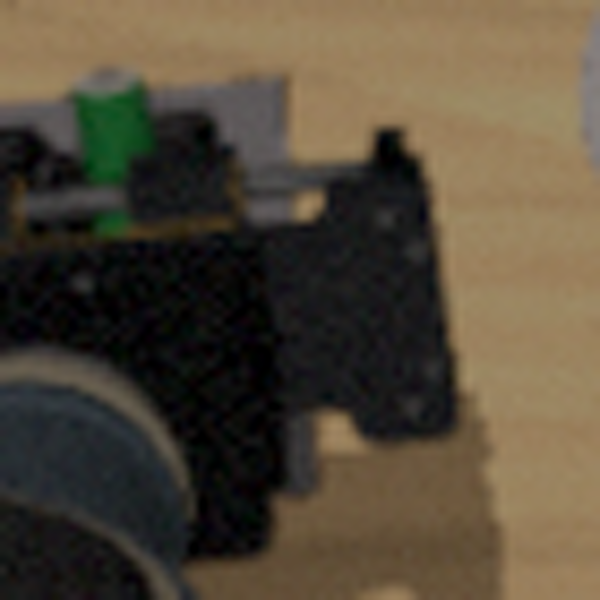

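Prediction and observation agree within a couple of mm (top tip at 233.1,217.9 against 231.3,217.8), so the tool-fixed offset holds when tilted. I descend tilted into bay 1.

```bash
python3 -m crank '[[[0.05,0.35,-3],[0,0,0],-1],[[0.05,0.35,-5],[0,0,0],-1],[[0.05,0.35,-7],[0,0,0],-1],[[0.05,0.35,-8],[0,0,0],-1],[[0.05,0.35,-9.1],[0,0,0],-1],[[0.05,0.35,-9.1],[0,0,0],-1],[[0.05,0.35,-9.1],[0,0,0],-1]]' && python3 -m crank '[[[-0.4,-0.05,0],[0,0,0],-1],[[-0.8,-0.1,0],[0,0,0],-1],[[-1.2,-0.15,0],[0,0,0],-1],[[-1.6,-0.2,0],[0,0,0],-1],[[-2.08,-0.27,-0.1],[0,0,0],-1],[[-2.08,-0.27,-0.1],[0,0,0],-1],[[-2.08,-0.27,-0.1],[0,0,0],-1]]'; python3 - <<'E'
from h import *
a,d=vision.get_image("scene")
cv2.imwrite("pics/D.png",cv2.resize(a[170:270,380:505],(750,600),interpolation=cv2.INTER_CUBIC)[:,:,::-1])
E
```

```text
clock: 9.18
tcp_pos: [0.5863, 0.1523, 0.0289]
orientation: [0.27, -0.06, 0.961, 0.016]
wrist_force: [0.3, 0.2, -1.0]
gripper_width: 0.0198
finger_force: 40.0
clock: 10.05
tcp_pos: [0.5674, 0.1504, 0.0294]
orientation: [0.273, -0.061, 0.96, 0.016]
wrist_force: [5.6, 2.1, 1.9]
gripper_width: 0.0202
finger_force: 40.0
```

View pics/D.png

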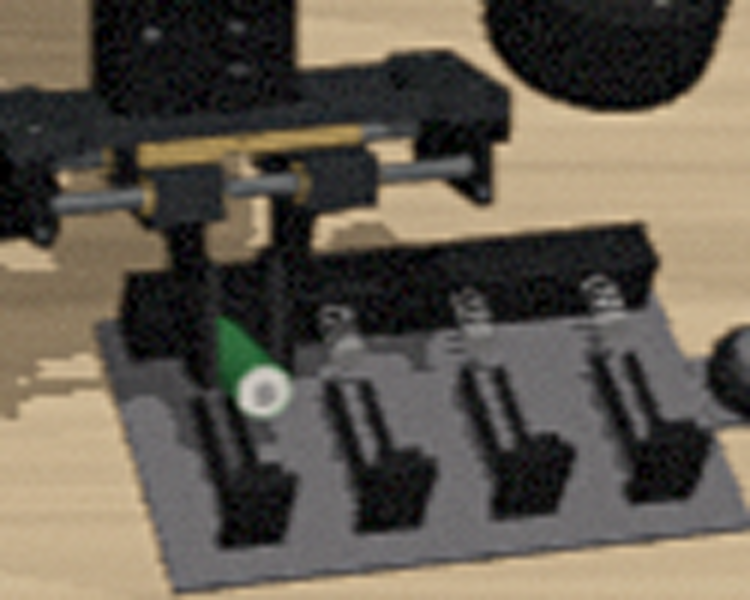

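```bash
python3 -m crank '[[[-0.3,-0.04,-0.1],[0,0,0],-1],[[-0.5,-0.06,-0.1],[0,0,0],-1],[[-0.55,-0.07,-0.5],[-0.0114,0.0893,0],-1],[[-0.6,-0.08,-0.85],[-0.0228,0.1786,0],-1],[[-0.72,-0.09,-1.3],[-0.0345,0.27,0],-1],[[-0.84,-0.11,-1.75],[-0.0462,0.362,0],-1],[[-0.84,-0.11,-1.75],[-0.0462,0.362,0],-1]]'
```

```text
clock: 10.98
tcp_pos: [0.5569, 0.149, 0.0107]
orientation: [0.092, -0.064, 0.994, 0.004]
wrist_force: [5.9, -1.8, -1.2]
gripper_width: 0.02
finger_force: 40.0
```

```bash
cat >> h.py <<'E'
from scipy.spatial.transform import Rotation as Ro
U=np.array([.992,.1267,0]);V=np.array([-.1267,.992,0]);Z=np.array([0,0,1.])
O=np.array([.5568,.2295,0])
def bay(k): return O+V*(k-2.5)*.054+Z*.027
def held(off=.0239):
    s=monitor.sense();q=s["orientation"];M=Ro.from_quat(q[[1,2,3,0]]).as_matrix()
    tz=M[:,2];C=s["tcp_pos"]-off*tz;a=np.cross(M[:,1],tz);a*=np.sign(a@U)
    return s,C,a
def tipcheck(k):
    s,C,a=held();b=bay(k);f=lambda p:np.round([(p-b)@U*1e3,(p-b)@V*1e3,(p-b)@Z*1e3],1)
    print("C",f(C),"tip",f(C+.035*a),"flat",f(C-.035*a),"force u,v,z",np.round([s["wrist_force"]@w for w in(U,V,Z)],1))
    for n in("scene","top"):
        im,d=vision.get_image(n);e=proj(n,[C+.035*a,C])
        c=e[0].round().astype(int);w=14
        sub=im[c[1]-w:c[1]+w,c[0]-w:c[0]+w].astype(int);hs=cv2.cvtColor(im,cv2.COLOR_RGB2HSV)[c[1]-w:c[1]+w,c[0]-w:c[0]+w]
        wm=(hs[...,2]>135)&(hs[...,1]<60);gm=(hs[...,1]>80)&(hs[...,0]>45)&(hs[...,0]<85)
        j=np.jacobian if 0 else None
        J=(proj(n,[C+.035*a+U*.01])-e[0])[0]
        for nm,m in(("white",wm),("green",gm)):
            if m.sum()>2:
                v,x=np.nonzero(m);print(n,nm,m.sum(),"ctr",(x.mean()+c[0]-w).round(1),(v.mean()+c[1]-w).round(1),"vrange",v.min()+c[1]-w,v.max()+c[1]-w,"pred tip",e[0].round(1),"px/10mm u",J.round(1))
E
python3 -c "
from h import *
tipcheck(1)"
```

```text
C [-14.5   1.2   7.2] tip [19.9  1.2 13.6] flat [-48.9   1.1   0.8] force u,v,z [ 5.7 -2.6 -1.2]
scene white 57 ctr 422.9 243.4 vrange 240 247 pred tip [421.3 243.6] px/10mm u [1.1 3.4]
scene green 122 ctr 418.9 236.3 vrange 230 257 pred tip [421.3 243.6] px/10mm u [1.1 3.4]
top green 43 ctr 238.8 231.5 vrange 226 243 pred tip [237.8 231.1] px/10mm u [-0.3 -3.7]
```

```bash
python3 -m crank '[[[-0.2,-0.03,-0.2],[-0.006,0.047,0],-1],[[-0.35,-0.04,-0.4],[-0.012,0.093,0],-1],[[-0.45,-0.06,-0.6],[-0.0175,0.138,0],-1],[[-0.48,-0.06,-0.76],[-0.0235,0.1835,0],-1],[[-0.48,-0.06,-0.8],[-0.0235,0.1835,0],-1],[[-0.48,-0.06,-0.8],[-0.0235,0.1835,0],-1]]'; python3 -c "
from h import *
tipcheck(1)"
```

```text
clock: 11.82
tcp_pos: [0.5533, 0.147, 0.004]
orientation: [0.004, -0.063, 0.998, -0.004]
wrist_force: [-2.1, -3.7, 18.8]
gripper_width: 0.02
finger_force: 40.0
C [-14.1  -0.1   0.9] tip [20.9 -0.2  1.1] flat [-49.1  -0.1   0.6] force u,v,z [-2.5 -3.5 18.8]
scene white 35 ctr 422.9 244.2 vrange 242 247 pred tip [420.1 247.5] px/10mm u [1.1 3.4]
scene green 114 ctr 419.0 239.0 vrange 233 259 pred tip [420.1 247.5] px/10mm u [1.1 3.4]
top green 6 ctr 248.5 228.7 vrange 221 234 pred tip [239.  231.4] px/10mm u [-0.3 -3.7]
```

```bash
python3 - <<'E'
from h import *
a,d=vision.get_image("scene");b,_=vision.get_image("top")
x=cv2.resize(a[205:275,395:465],(400,600),interpolation=cv2.INTER_CUBIC)
x=cv2.resize(a[210:270,395:455],(400,400),interpolation=cv2.INTER_CUBIC);y=cv2.resize(b[205:265,215:275],(400,400),interpolation=cv2.INTER_CUBIC)
cv2.imwrite("pics/E.png",np.clip(np.hstack([x,y]).astype(float)*1.6,0,255).astype(np.uint8)[:,:,::-1])
E
```

```text
(no output)
```

View pics/E.png

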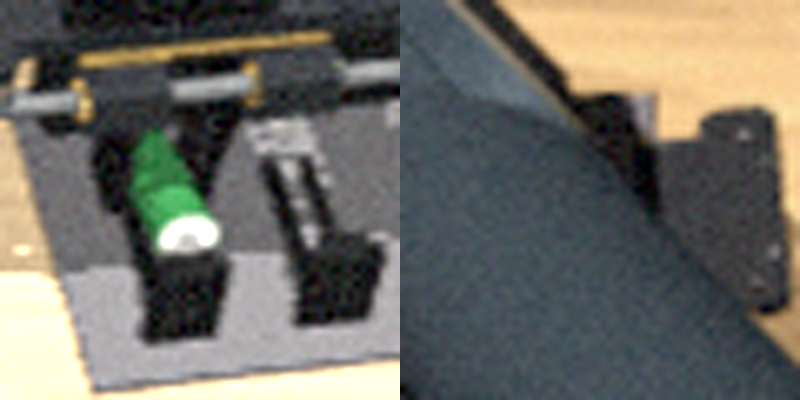

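The picture shows the button end behind the lip, with the washer cut by the lip edge at crop (190,255). It is jammed there because it is not pressed back far enough, as the 5.7 N spring force suggests. I tilt up, press 6 mm further and read the force.

```bash
python3 -m crank '[[[0.1,0.01,0.4],[0.012,-0.093,0],-1],[[0.1,0.01,0.8],[0.0235,-0.1835,0],-1],[[-0.2,-0.03,0.8],[0.0235,-0.1835,0],-1],[[-0.4,-0.05,0.8],[0.0235,-0.1835,0],-1],[[-0.4,-0.05,0.8],[0.0235,-0.1835,0],-1],[[-0.4,-0.05,0.8],[0.0235,-0.1835,0],-1]]'; python3 -c "
from h import *
tipcheck(1)"
```

```text
clock: 12.78
tcp_pos: [0.5514, 0.1484, 0.0114]
orientation: [0.097, -0.063, 0.993, 0.005]
wrist_force: [7.8, 0.3, 2.7]
gripper_width: 0.0198
finger_force: 40.0
C [-20.3   1.3   7.9] tip [14.1  1.3 14.6] flat [-54.6   1.3   1.1] force u,v,z [ 7.8 -0.7  2.7]
scene white 59 ctr 423.2 238.4 vrange 235 242 pred tip [420.8 241.4] px/10mm u [1.1 3.4]
scene green 99 ctr 418.6 232.1 vrange 227 254 pred tip [420.8 241.4] px/10mm u [1.1 3.4]
top green 51 ctr 240.0 234.5 vrange 225 244 pred tip [237.9 233.2] px/10mm u [-0.3 -3.7]
```

```bash
python3 -m crank '[[[-0.2,-0.03,-0.2],[-0.012,0.093,0],-1],[[-0.47,-0.06,-0.43],[-0.0235,0.1835,0],-1],[[-0.47,-0.06,-0.43],[-0.0235,0.1835,0],-1],[[-0.47,-0.06,-0.43],[-0.0235,0.1835,0],-1]]'; python3 -c "
from h import *
tipcheck(1)"
```

```text
clock: 13.38
tcp_pos: [0.5473, 0.1476, 0.0066]
orientation: [0.005, -0.063, 0.998, -0.001]
wrist_force: [7.6, 0.2, 3.0]
gripper_width: 0.0202
finger_force: 40.0
C [-20.1   1.    3.5] tip [14.9  1.   3.8] flat [-55.1   1.    3.2] force u,v,z [ 7.6 -0.7  3. ]
scene white 46 ctr 422.8 243.0 vrange 240 246 pred tip [420.1 244.7] px/10mm u [1.1 3.4]
scene green 111 ctr 419.1 236.1 vrange 231 257 pred tip [420.1 244.7] px/10mm u [1.1 3.4]
top green 14 ctr 248.6 230.4 vrange 221 239 pred tip [238.6 233.5] px/10mm u [-0.3 -3.7]
```

```bash
python3 -m crank '[[[-0.18,-0.02,-0.16],[-0.0095,0.0745,0],-1],[[-0.36,-0.05,-0.32],[-0.019,0.149,0],-1],[[-0.36,-0.05,-0.32],[-0.019,0.149,0],-1],[[-0.36,-0.05,-0.32],[-0.019,0.149,0],-1]]'; python3 -c "
from h import *
tipcheck(1)"
```

```text
clock: 13.98
tcp_pos: [0.5433, 0.1468, 0.0027]
orientation: [-0.07, -0.063, 0.996, -0.007]
wrist_force: [6.6, 0.4, 1.3]
gripper_width: 0.02
finger_force: 40.0
C [-20.5   0.8  -0.7] tip [14.2  0.8 -5.6] flat [-55.2   0.9   4.2] force u,v,z [ 6.6 -0.5  1.3]
scene white 11 ctr 422.2 245.5 vrange 245 246 pred tip [419.3 247. ] px/10mm u [1.1 3.4]
scene green 131 ctr 418.8 239.6 vrange 233 259 pred tip [419.3 247. ] px/10mm u [1.1 3.4]
```

```bash
python3 -m crank '[[[-0.1,-0.01,-0.1],[-0.0063,0.05,0],-1],[[-0.2,-0.03,-0.2],[-0.0127,0.099,0],-1],[[-0.2,-0.03,-0.2],[-0.0127,0.099,0],-1],[[-0.2,-0.03,-0.2],[-0.0127,0.099,0],-1]]'; python3 -c "
from h import *
tipcheck(1)"
```

```text
clock: 14.58
tcp_pos: [0.5412, 0.1456, 0.0016]
orientation: [-0.12, -0.062, 0.991, -0.011]
wrist_force: [6.5, -1.4, 9.5]
gripper_width: 0.0204
finger_force: 40.0
C [-20.4  -0.1  -2.2] tip [ 13.6  -0.2 -10.6] flat [-54.4  -0.    6.2] force u,v,z [ 6.3 -2.2  9.5]
scene green 122 ctr 418.9 242.1 vrange 234 258 pred tip [418.5 248.2] px/10mm u [1.1 3.4]
```

Contact with the cradle (9.5 N) and the washer is hidden behind the lip. I ease forward under the lip, release and retreat.

```bash
python3 -m crank '[[[0.3,0.04,0],[0,0,0],-1],[[0.6,0.08,0],[0,0,0],-1],[[0.9,0.11,0],[0,0,0],-1],[[0.9,0.11,0],[0,0,0],-1]]'; python3 -c "
from h import *
tipcheck(1)"; python3 -m crank '[[[0,0,0],[0,0,0],-0.2],[[0,0,0],[0,0,0],-0.2],[[0,0,0],[0,0,0],-0.2],[[0,0,3],[0,0,0],-0.2],[[0,0,7],[0.02,-0.149,0],-0.2],[[-1,-1,12],[0.032,-0.248,0],-0.2],[[-4,-7,12],[0.032,-0.248,0],-0.2],[[-5,-13,12],[0.032,-0.248,0],-0.2]]'
python3 - <<'E'
from h import *
print(monitor.sense()["joint_positions"].round(2))
for n in("top","scene"):
    a,d=vision.get_image(n);P=cloud(n,d);hsv=cv2.cvtColor(a,cv2.COLOR_RGB2HSV)
    m=(cv2.inRange(hsv,(45,80,30),(85,255,255))>0)&(d>.1)&(P[...,1]>.1)&(P[...,2]<.1)
    q=P[m]-bay(1);print(n,m.sum(),"u",np.percentile(q@U,[2,50,98]).round(4),"v",np.percentile(q@V,[2,50,98]).round(4),"z",np.percentile(P[m][:,2],[50,95]).round(4))
    # axis slope
    t=q@U;
    if m.sum()>20: print(np.polyfit(t,q[:,2],1))
    np.savez(n+"1.npz",im=a,d=d)
E
```

```text
clock: 15.18
tcp_pos: [0.5449, 0.1453, 0.0014]
orientation: [-0.125, -0.063, 0.99, -0.013]
wrist_force: [-2.4, -4.2, 13.7]
gripper_width: 0.02
finger_force: 40.0
C [-16.5  -0.7  -2.5] tip [ 17.4  -0.8 -11.3] flat [-50.3  -0.7   6.2] force u,v,z [-3.  -3.9 13.7]
scene green 120 ctr 419.2 244.2 vrange 237 259 pred tip [418.6 249.7] px/10mm u [1.1 3.4]
clock: 16.27
tcp_pos: [0.4955, 0.0195, 0.121]
orientation: [0.001, -0.065, 0.998, -0.002]
wrist_force: [1.7, -1.2, 0.1]
gripper_width: 0.0347
finger_force: 0.0
[ 0.49  0.37 -0.75  2.01  0.33  0.88  1.26]
top 108 u [-0.0159  0.0145  0.0322] v [-0.0118 -0.0018  0.0067] z [0.0355 0.0416]
[-0.05064135  0.00895779]
scene 196 u [-0.0509 -0.0005  0.0307] v [-0.0101 -0.0023  0.0188] z [0.0346 0.04  ]
[0.10281836 0.00642207]
```

```bash
cat >> h.py <<'E'
def seat(k,load=None):
    for n in("top","scene"):
        a,d=vision.get_image(n)
        P=cloud(n,d);hsv=cv2.cvtColor(a,cv2.COLOR_RGB2HSV)
        q=(P-bay(k));L=np.stack([q@U,q@V,q@Z],-1)*1e3
        m=(cv2.inRange(hsv,(45,80,30),(85,255,255))>0)&(d>.1)&(abs(L[...,1])<20)&(abs(L[...,0])<80)&(P[...,2]<.12)
        l=L[m]
        if len(l)<10: print(n,"few",len(l));continue
        print(n,len(l),"u",np.percentile(l[:,0],[1,99]).round(1))
        for u0 in range(-60,60,10):
            s=l[(l[:,0]>=u0)&(l[:,0]<u0+10)]
            if len(s)>4: print("  u",u0,len(s),"z90",np.percentile(s[:,2],85).round(1),"v",s[:,1].mean().round(1))
E
python3 -c "
from h import *
seat(1)"; python3 - <<'E'
from h import *
z=np.load("scene1.npz");y=np.load("top1.npz")
x=cv2.resize(z["im"][195:275,390:520],(650,400),interpolation=cv2.INTER_CUBIC)
cv2.imwrite("pics/F.png",x[:,:,::-1])
E
```

```text
top 169 u [-31.   31.5]
  u -30 16 z90 12.0 v -1.0
  u -20 24 z90 11.7 v -3.0
  u -10 32 z90 9.9 v -2.8
  u 0 30 z90 12.3 v -4.2
  u 10 28 z90 11.5 v -4.3
  u 20 26 z90 12.2 v -3.3
  u 30 9 z90 14.8 v -2.8
scene 198 u [-51.9  37.7]
  u -40 9 z90 9.1 v 2.5
  u -30 26 z90 11.9 v -1.8
  u -20 30 z90 10.2 v -2.0
  u -10 31 z90 10.6 v -1.6
  u 0 34 z90 11.4 v -2.1
  u 10 35 z90 12.1 v -2.5
  u 20 20 z90 9.6 v -2.8
  u 30 8 z90 16.9 v -5.8
```

View pics/F.png

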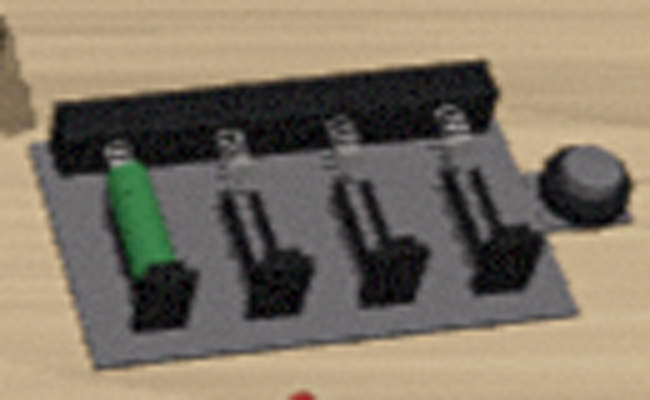

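Crop shows the cell lying flat in bay 1 at (145,215), its button end under the lip (165,275). Heights of about +11 mm along its whole length confirm it is seated. Now cell B.

```bash
python3 -m crank '[[[-2,-6,0],[0,0,0.052],0],[[-4,-11,-1],[0,0,0.052],0],[[-4.2,-13.75,-3],[0,0,0.052],0],[[-4.2,-13.75,-6],[0,0,0.052],0],[[-4.2,-13.75,-9],[0,0,0.052],0],[[-4.2,-13.75,-9],[0,0,0.052],0],[[-4.2,-13.75,-9],[0,0,0.052],0]]' 55; python3 -c "
from h import *
s,C,a=held();print(s['tcp_pos'],np.arctan2(a[1],a[0]))
print((C+.0*a).round(4))"
```

```text
clock: 17.35
tcp_pos: [0.4563, -0.1163, 0.0312]
orientation: [0.002, -0.09, 0.996, -0.002]
wrist_force: [0.3, -0.1, 0.3]
gripper_width: 0.0434
finger_force: 0.0
[ 0.4562762  -0.11631482  0.03115034] 0.18090254307409004
[ 0.4562 -0.1162  0.0551]
```

```bash
python3 -m crank '[[[-0.25,-0.17,-1.5],[0,0,0],0],[[-0.25,-0.17,-3.5],[0,0,0],0],[[-0.25,-0.17,-4.45],[0,0,0],0],[[-0.25,-0.17,-4.45],[0,0,0],0],[[-0.25,-0.17,-4.45],[0,0,0],-1],[[-0.25,-0.17,-4.45],[0,0,0],-1],[[-0.25,-0.17,-4.45],[0,0,0],-1],[[-0.25,-0.17,-4.45],[0,0,0],-1]]' 55; python3 -m crank '[[[0,0,0],[0,0,0],-1],[[0,0,2],[0,0,0],-1],[[0,0,6],[0,0,0],-1],[[0,0,11],[0,0,0],-1],[[2,5,13.5],[0,0,-0.054],-1],[[5,11,13.5],[0,0,-0.054],-1],[[8,17,13.5],[0,0,-0.054],-1],[[10,23,13.5],[0,0,-0.054],-1]]'
```

```text
clock: 18.35
tcp_pos: [0.4528, -0.1195, -0.0137]
orientation: [0.001, -0.089, 0.996, -0.002]
wrist_force: [-0.6, -0.2, 2.2]
gripper_width: 0.0197
finger_force: 55.0
clock: 19.35
tcp_pos: [0.5502, 0.1024, 0.1207]
orientation: [0.001, -0.061, 0.998, -0.002]
wrist_force: [-0.3, -0.0, -0.5]
gripper_width: 0.0196
finger_force: 55.0
```

```bash
python3 -m crank '[[[1.2,5,0],[0,0,0],-1],[[2.4,9,0],[0.0235,-0.1835,0],-1],[[2.4,10,0],[0.047,-0.367,0],-1],[[2.4,10,0],[0.07,-0.5456,0],-1],[[2.4,10,0],[0.07,-0.5456,0],-1],[[2.4,10,0],[0.07,-0.5456,0],-1],[[2.4,10,0],[0.07,-0.5456,0],-1]]'; python3 -c "
from h import *
tipcheck(2)"
```

```text
clock: 20.23
tcp_pos: [0.574, 0.2016, 0.1213]
orientation: [0.272, -0.059, 0.96, 0.016]
wrist_force: [0.7, -0.6, -0.5]
gripper_width: 0.0196
finger_force: 55.0
C [  1.   -2.8 114.6] tip [ 30.8  -2.9 133. ] flat [-28.8  -2.6  96.3] force u,v,z [ 0.6 -0.7 -0.5]
scene white 63 ctr 454.3 209.1 vrange 205 213 pred tip [453.8 209.6] px/10mm u [1.3 3.5]
scene green 95 ctr 449.5 206.1 vrange 197 223 pred tip [453.8 209.6] px/10mm u [1.3 3.5]
top green 84 ctr 209.7 227.7 vrange 222 233 pred tip [208.6 221.2] px/10mm u [-0.3 -4.1]
```

```bash
python3 -m crank '[[[0,0.15,-3],[0,0,0],-1],[[0,0.15,-6],[0,0,0],-1],[[0,0.15,-8],[0,0,0],-1],[[0,0.15,-9.3],[0,0,0],-1],[[0,0.15,-9.3],[0,0,0],-1],[[0,0.15,-9.3],[0,0,0],-1],[[-0.5,0.09,-9.3],[0,0,0],-1],[[-1,0.03,-9.3],[0,0,0],-1]]'; python3 -m crank '[[[-0.4,-0.05,0],[0,0,0],-1],[[-0.8,-0.1,0],[0,0,0],-1],[[-1.2,-0.15,0],[0,0,0],-1],[[-1.5,-0.19,0],[0,0,0],-1],[[-1.5,-0.19,0],[0,0,0],-1],[[-1.5,-0.19,0],[0,0,0],-1]]'; python3 -c "
from h import *
tipcheck(2)"
```

```text
clock: 21.32
tcp_pos: [0.5645, 0.2016, 0.0293]
orientation: [0.273, -0.059, 0.96, 0.016]
wrist_force: [5.5, 0.4, 0.3]
gripper_width: 0.0195
finger_force: 55.0
clock: 22.08
tcp_pos: [0.553, 0.2002, 0.0314]
orientation: [0.276, -0.059, 0.959, 0.016]
wrist_force: [9.7, 1.3, 2.9]
gripper_width: 0.0196
finger_force: 55.0
C [-20.2  -1.5  24.7] tip [ 9.4 -1.6 43.3] flat [-49.8  -1.4   6. ] force u,v,z [9.8 0.  2.9]
scene white 59 ctr 444.9 229.0 vrange 225 233 pred tip [444.2 229.4] px/10mm u [1.2 3.4]
scene green 84 ctr 440.2 222.6 vrange 215 242 pred tip [444.2 229.4] px/10mm u [1.2 3.4]
top green 94 ctr 217.5 241.7 vrange 229 248 pred tip [216.5 235.3] px/10mm u [-0.3 -3.8]
```

```bash
python3 -m crank '[[[0.1,0.01,-0.4],[-0.0114,0.0893,0],-1],[[0.19,0.02,-0.85],[-0.0228,0.1786,0],-1],[[0.07,0.01,-1.3],[-0.0345,0.27,0],-1],[[-0.05,0,-1.7],[-0.0462,0.362,0],-1],[[-0.05,0,-1.7],[-0.0462,0.362,0],-1],[[-0.05,0,-1.7],[-0.0462,0.362,0],-1]]'; python3 -c "
from h import *
tipcheck(2)"
```

```text
clock: 22.92
tcp_pos: [0.5536, 0.2008, 0.0134]
orientation: [0.097, -0.06, 0.993, 0.007]
wrist_force: [8.4, 0.3, 3.5]
gripper_width: 0.0196
finger_force: 55.0
C [-11.4  -1.    9.9] tip [22.9 -1.3 16.7] flat [-45.8  -0.8   3.1] force u,v,z [ 8.4 -0.8  3.5]
scene white 36 ctr 444.6 240.9 vrange 238 244 pred tip [444.  241.5] px/10mm u [1.2 3.4]
scene green 122 ctr 441.3 233.8 vrange 227 252 pred tip [444.  241.5] px/10mm u [1.2 3.4]
top green 24 ctr 223.1 238.6 vrange 228 245 pred tip [218.1 231.8] px/10mm u [-0.3 -3.7]
```

```bash
python3 -m crank '[[[-0.25,-0.03,-0.4],[-0.0082,0.0645,0],-1],[[-0.4,-0.05,-0.75],[-0.0165,0.129,0],-1],[[-0.55,-0.07,-1.08],[-0.0247,0.1935,0],-1],[[-0.55,-0.07,-1.08],[-0.0247,0.1935,0],-1],[[-0.55,-0.07,-1.08],[-0.0247,0.1935,0],-1]]'; python3 -c "
from h import *
tipcheck(2)"
```

```text
clock: 23.65
tcp_pos: [0.5489, 0.2007, 0.0029]
orientation: [0.002, -0.062, 0.998, 0.0]
wrist_force: [11.0, -0.3, 5.6]
gripper_width: 0.0195
finger_force: 55.0
C [-11.6  -0.6  -0.2] tip [23.4 -0.7 -0. ] flat [-46.6  -0.4  -0.4] force u,v,z [10.9 -1.7  5.6]
scene white 10 ctr 442.5 244.6 vrange 243 247 pred tip [443.  246.2] px/10mm u [1.2 3.4]
scene green 124 ctr 441.6 239.2 vrange 232 257 pred tip [443.  246.2] px/10mm u [1.2 3.4]
top green 18 ctr 227.1 230.4 vrange 222 239 pred tip [219.2 232.5] px/10mm u [-0.3 -3.7]
```

```bash
python3 -m crank '[[[0.4,0.05,0],[0,0,0],-1],[[0.8,0.1,0],[0,0,0],-1],[[0.9,0.11,0],[0,0,0],-1],[[0.9,0.11,0],[0,0,0],-1],[[0.9,0.11,0],[0,0,0],-0.2],[[0.9,0.11,0],[0,0,0],-0.2],[[0.9,0.11,0],[0,0,0],-0.2]]'; python3 -m crank '[[[0,0,3],[0,0,0],-0.2],[[0,0,8],[0,0,0],-0.2],[[0,-2,12],[0,0,-0.1],0],[[-1,-8,12],[0,0,-0.2],0],[[-2,-14,12],[0,0,-0.3],0],[[-4,-20,12],[0,0,-0.439],0],[[-6,-26,12],[0,0,-0.439],0],[[-8,-32,12],[0,0,-0.439],0]]'; python3 -c "
from h import *
seat(2);seat(1)
s,C,a=held();print(s['tcp_pos'],np.arctan2(a[1],a[0]))"
```

```text
clock: 24.62
tcp_pos: [0.5503, 0.2001, -0.0004]
orientation: [-0.005, -0.062, 0.998, -0.002]
wrist_force: [-0.2, -0.6, -0.4]
gripper_width: 0.0337
finger_force: 0.0
clock: 25.62
tcp_pos: [0.4708, -0.1193, 0.1199]
orientation: [-0.005, 0.156, 0.988, -0.001]
wrist_force: [0.2, -1.0, -0.3]
gripper_width: 0.0436
finger_force: 0.0
top 193 u [-31.4  32.9]
  u -40 7 z90 11.7 v -3.3
  u -30 29 z90 12.0 v -4.8
  u -20 29 z90 11.8 v -2.6
  u -10 31 z90 12.2 v -3.0
  u 0 28 z90 10.6 v -5.0
  u 10 27 z90 10.2 v -4.7
  u 20 30 z90 12.2 v -4.2
  u 30 12 z90 16.3 v -3.8
scene 196 u [-39.9  37.4]
  u -40 12 z90 10.3 v -2.1
  u -30 26 z90 10.0 v -0.6
  u -20 34 z90 9.0 v -1.7
  u -10 29 z90 9.5 v -2.6
  u 0 33 z90 12.2 v -2.5
  u 10 32 z90 11.0 v -2.4
  u 20 20 z90 10.7 v -3.3
  u 30 8 z90 16.8 v -7.8
top 192 u [-31.4  32. ]
  u -40 9 z90 9.6 v -2.8
  u -30 29 z90 10.5 v -4.2
  u -20 28 z90 12.0 v -4.0
  u -10 30 z90 11.7 v -2.6
  u 0 28 z90 11.6 v -4.2
  u 10 29 z90 11.7 v -4.0
  u 20 29 z90 12.1 v -3.6
  u 30 10 z90 17.2 v -4.2
scene 198 u [-51.6  34.6]
  u -40 6 z90 9.6 v -0.6
  u -30 31 z90 10.3 v -0.6
  u -20 29 z90 8.8 v -2.1
  u -10 32 z90 10.0 v -1.0
  u 0 34 z90 10.4 v -1.9
  u 10 33 z90 10.3 v -2.7
  u 20 24 z90 11.6 v -3.8
  u 30 6 z90 18.0 v -6.6
[ 0.4711982  -0.1187452   0.11976751] -0.31782682593075934
```

Cells A and B are both seated. Now cell C.

```bash
python3 -m crank '[[[0.2,-5,-1],[0,0,0],0],[[0.45,-9.55,-3],[0,0,0],0],[[0.45,-9.55,-7],[0,0,0],0],[[0.45,-9.55,-10],[0,0,0],0],[[0.45,-9.55,-10],[0,0,0],0]]'; python3 -c "
from h import *
s,C,a=held();print(s['tcp_pos'],np.arctan2(a[1],a[0]))"
```

```text
clock: 26.45
tcp_pos: [0.4756, -0.2104, 0.0182]
orientation: [-0.007, 0.155, 0.988, 0.0]
wrist_force: [-0.3, -0.2, -0.5]
gripper_width: 0.0434
finger_force: 0.0
[ 0.47555886 -0.21040045  0.01817784] -0.31103029669104754
```

```bash
python3 -m crank '[[[0,-0.1,-1],[0,0,0],0],[[0,-0.1,-2.2],[0,0,0],0],[[0,-0.1,-3.1],[0,0,0],0],[[0,-0.1,-3.1],[0,0,0],0],[[0,-0.1,-3.1],[0,0,0],-1],[[0,-0.1,-3.1],[0,0,0],-1],[[0,-0.1,-3.1],[0,0,0],-1],[[0,-0.1,-3.1],[0,0,0],-1]]' 55; python3 -m crank '[[[0,0,0],[0,0,0],-1],[[0,0,2],[0,0,0],-1],[[0,0,6],[0,0,0],-1],[[0,0,11],[0,0,0],-1],[[1,5,13.5],[0,0,0.1],-1],[[2,11,13.5],[0,0,0.2],-1],[[3,17,13.5],[0,0,0.3],-1],[[4,23,13.5],[0,0,0.438],-1]]';python3 -m crank '[[[1,6,0],[0,0,0],-1],[[2,12,0],[0,0,0],-1],[[3,18,0],[0,0,0],-1],[[4,22,0],[0,0,0],-1],[[4,22,0],[0,0,0],-1]]'; python3 -c "
from h import *
s,C,a=held();print(s['tcp_pos'],np.arctan2(a[1],a[0]),a);print(bay(3)+.0145*U)"
```

```text
clock: 27.45
tcp_pos: [0.4767, -0.2143, -0.0106]
orientation: [-0.004, 0.157, 0.988, -0.001]
wrist_force: [-0.6, -0.4, 2.3]
gripper_width: 0.0198
finger_force: 55.0
clock: 28.45
tcp_pos: [0.5164, 0.0173, 0.1242]
orientation: [-0.004, -0.064, 0.998, -0.002]
wrist_force: [0.7, 0.1, 0.5]
gripper_width: 0.0197
finger_force: 55.0
clock: 29.08
tcp_pos: [0.5555, 0.2405, 0.124]
orientation: [-0.004, -0.065, 0.998, -0.0]
wrist_force: [-0.2, -0.2, -0.7]
gripper_width: 0.0197
finger_force: 55.0
[0.55553447 0.24049002 0.12401518] 0.12962895325877086 [ 0.99157119  0.12926117 -0.0088393 ]
[0.5677631  0.25812115 0.027     ]
```

```bash
sed -i 's/off=.0239/off=.0211/' h.py; python3 -m crank '[[[1.2,1.65,0],[0.0235,-0.1835,0],-1],[[1.2,1.65,0],[0.047,-0.367,0],-1],[[1.2,1.65,0],[0.07,-0.5456,0],-1],[[1.2,1.65,0],[0.07,-0.5456,0],-1],[[1.2,1.65,0],[0.07,-0.5456,0],-1],[[1.2,1.65,0],[0.07,-0.5456,0],-1]]'; python3 -c "
from h import *
tipcheck(3)"
```

```text
clock: 29.82
tcp_pos: [0.5693, 0.2517, 0.1245]
orientation: [0.267, -0.058, 0.962, 0.016]
wrist_force: [0.1, 0.2, 0.1]
gripper_width: 0.0196
finger_force: 55.0
C [  4.4  -6.5 115.6] tip [ 34.4  -6.6 133.7] flat [-25.6  -6.3  97.6] force u,v,z [0.1 0.1 0.1]
scene white 67 ctr 477.7 208.0 vrange 204 220 pred tip [477.3 208.3] px/10mm u [1.5 3.5]
scene green 89 ctr 471.8 205.2 vrange 198 220 pred tip [477.3 208.3] px/10mm u [1.5 3.5]
top green 77 ctr 188.9 228.2 vrange 223 233 pred tip [187.4 221.7] px/10mm u [-0.3 -4.1]
```

```bash
python3 -m crank '[[[-0.36,0.46,-3],[0,0,0],-1],[[-0.36,0.46,-5],[0,0,0],-1],[[-0.36,0.46,-6],[0,0,0],-1],[[-0.36,0.46,-6],[0,0,0],-1]]'; python3 -c "
from h import *
tipcheck(3)"
```

```text
clock: 30.42
tcp_pos: [0.5652, 0.2565, 0.0632]
orientation: [0.266, -0.059, 0.962, 0.016]
wrist_force: [0.2, 0.8, -0.5]
gripper_width: 0.0199
finger_force: 55.0
C [ 0.9 -1.2 54.3] tip [30.9 -1.3 72.3] flat [-29.2  -1.   36.3] force u,v,z [ 0.3  0.8 -0.5]
scene white 58 ctr 473.8 225.2 vrange 222 229 pred tip [473.1 225.8] px/10mm u [1.4 3.4]
scene green 81 ctr 469.1 219.7 vrange 212 237 pred tip [473.1 225.8] px/10mm u [1.4 3.4]
top green 82 ctr 193.3 233.7 vrange 229 239 pred tip [192.  227.5] px/10mm u [-0.3 -3.9]
```

```bash
python3 -m crank '[[[0,0,-1.5],[0,0,0],-1],[[0,0,-2.8],[0,0,0],-1],[[0,0,-3.3],[0,0,0],-1],[[0,0,-3.3],[0,0,0],-1],[[-0.5,-0.06,-3.3],[0,0,0],-1],[[-1,-0.13,-3.3],[0,0,0],-1],[[-1.5,-0.19,-3.3],[0,0,0],-1],[[-2,-0.25,-3.3],[0,0,0],-1]]'; python3 -m crank '[[[-0.2,-0.03,0],[0,0,0],-1],[[-0.2,-0.03,0],[0,0,0],-1],[[-0.2,-0.03,0],[0,0,0],-1]]';python3 -c "
from h import *
tipcheck(3)"
```

```text
clock: 31.52
tcp_pos: [0.5473, 0.2546, 0.0331]
orientation: [0.269, -0.058, 0.961, 0.016]
wrist_force: [7.7, 1.4, 1.5]
gripper_width: 0.0197
finger_force: 55.0
clock: 31.9
tcp_pos: [0.5462, 0.2544, 0.0336]
orientation: [0.27, -0.058, 0.961, 0.016]
wrist_force: [8.3, 1.3, 0.5]
gripper_width: 0.0197
finger_force: 55.0
C [-18.3  -0.9  24.6] tip [11.5 -1.  42.9] flat [-48.2  -0.7   6.4] force u,v,z [8.4 0.3 0.5]
scene white 63 ctr 468.9 226.9 vrange 220 231 pred tip [467.9 227.8] px/10mm u [1.3 3.4]
scene green 82 ctr 463.8 221.0 vrange 215 238 pred tip [467.9 227.8] px/10mm u [1.3 3.4]
top green 80 ctr 196.2 243.0 vrange 230 249 pred tip [195.4 236.6] px/10mm u [-0.3 -3.8]
```

```bash
python3 -m crank '[[[0,0,-0.4],[-0.0114,0.0893,0],-1],[[-0.05,-0.01,-0.86],[-0.0228,0.1786,0],-1],[[-0.15,-0.02,-1.35],[-0.0345,0.27,0],-1],[[-0.25,-0.03,-1.81],[-0.0462,0.362,0],-1],[[-0.25,-0.03,-1.81],[-0.0462,0.362,0],-1],[[-0.25,-0.03,-1.81],[-0.0462,0.362,0],-1]]'; python3 -c "
from h import *
tipcheck(3)"
```

```text
clock: 32.75
tcp_pos: [0.5457, 0.254, 0.0156]
orientation: [0.092, -0.06, 0.994, 0.006]
wrist_force: [8.5, -1.3, 5.0]
gripper_width: 0.0197
finger_force: 55.0
C [-11.8  -1.3   9.3] tip [22.6 -1.5 15.7] flat [-46.2  -1.1   2.9] force u,v,z [ 8.3 -2.4  5. ]
scene white 37 ctr 467.3 238.5 vrange 236 241 pred tip [466.7 239.2] px/10mm u [1.3 3.4]
scene green 113 ctr 464.3 231.7 vrange 225 250 pred tip [466.7 239.2] px/10mm u [1.3 3.4]
top green 18 ctr 201.2 241.8 vrange 231 246 pred tip [197.9 233.9] px/10mm u [-0.3 -3.7]
```

```bash
python3 -m crank '[[[-0.2,-0.03,-0.35],[-0.0082,0.0645,0],-1],[[-0.35,-0.04,-0.7],[-0.0165,0.129,0],-1],[[-0.46,-0.06,-1],[-0.0238,0.1865,0],-1],[[-0.46,-0.06,-1],[-0.0238,0.1865,0],-1],[[-0.46,-0.06,-1],[-0.0238,0.1865,0],-1]]'; python3 -c "
from h import *
tipcheck(3)"
```

```text
clock: 33.48
tcp_pos: [0.5424, 0.2544, 0.006]
orientation: [0.001, -0.061, 0.998, 0.0]
wrist_force: [9.6, -1.2, 6.7]
gripper_width: 0.0197
finger_force: 55.0
C [-11.1  -0.5   0.1] tip [23.9 -0.6  0.2] flat [-46.1  -0.3   0.1] force u,v,z [ 9.4 -2.4  6.7]
scene white 11 ctr 465.1 242.5 vrange 241 245 pred tip [465.9 243.9] px/10mm u [1.3 3.4]
scene green 120 ctr 464.0 236.5 vrange 230 255 pred tip [465.9 243.9] px/10mm u [1.3 3.4]
top green 20 ctr 202.3 230.1 vrange 222 240 pred tip [199.  234.3] px/10mm u [-0.3 -3.7]
```

```bash
python3 -m crank '[[[0.4,0.05,0],[0,0,0],-1],[[0.8,0.1,0],[0,0,0],-1],[[0.9,0.11,0],[0,0,0],-1],[[0.9,0.11,0],[0,0,0],-1],[[0.9,0.11,0],[0,0,0],-0.2],[[0.9,0.11,0],[0,0,0],-0.2],[[0.9,0.11,0],[0,0,0],-0.2]]'; python3 -m crank '[[[0,0,3],[0,0,0],-0.2],[[0,0,8],[0,0,0],-0.2],[[0,-2,12],[0,0,-0.1],0],[[-1,-8,12],[0,0,-0.2],0],[[-2,-14,12],[0,0,-0.3],0],[[-4,-20,12],[0,0,-0.345],0],[[-5,-26,12],[0,0,-0.345],0],[[-6,-32,12],[0,0,-0.345],0]]'; python3 -m crank '[[[-0.5,-6,0],[0,0,0],0],[[-1,-12,0],[0,0,0],0],[[-1.5,-18,0],[0,0,0],0],[[-2,-23,0],[0,0,0],0],[[-2,-23,0],[0,0,0],0],[[-2,-23,0],[0,0,0],0]]';python3 -c "
from h import *
seat(3)
s,C,a=held();print(s['tcp_pos'],np.arctan2(a[1],a[0]),a,s['joint_positions'].round(2))
a,d=vision.get_image('top');P=cloud('top',d);h=cv2.cvtColor(a,cv2.COLOR_RGB2HSV)
m=(cv2.inRange(h,(45,100,40),(85,255,255))>0)&(P[...,1]<-.05)&(d>.1);print('D',m.sum(),P[m].mean(0))"
```

```text
clock: 34.45
tcp_pos: [0.5438, 0.2543, 0.0025]
orientation: [-0.006, -0.062, 0.998, -0.002]
wrist_force: [0.1, 0.9, 0.0]
gripper_width: 0.0337
finger_force: 0.0
clock: 35.45
tcp_pos: [0.4838, -0.0674, 0.1228]
orientation: [-0.006, 0.11, 0.994, -0.001]
wrist_force: [1.0, -0.6, -0.8]
gripper_width: 0.0435
finger_force: 0.0
clock: 36.2
tcp_pos: [0.4646, -0.2945, 0.1225]
orientation: [-0.006, 0.11, 0.994, -0.0]
wrist_force: [-0.6, 0.3, -0.1]
gripper_width: 0.0435
finger_force: 0.0
top 194 u [-32.6  31.1]
  u -40 10 z90 11.0 v -3.7
  u -30 28 z90 12.3 v -3.2
  u -20 28 z90 12.1 v -3.4
  u -10 31 z90 10.3 v -4.3
  u 0 29 z90 12.2 v -5.5
  u 10 27 z90 11.1 v -3.8
  u 20 34 z90 11.4 v -3.1
  u 30 7 z90 15.1 v -5.8
scene 194 u [-31.9  34. ]
  u -40 7 z90 10.0 v -3.9
  u -30 28 z90 10.4 v -1.5
  u -20 32 z90 11.0 v -3.2
  u -10 32 z90 10.9 v -2.6
  u 0 31 z90 11.2 v -3.4
  u 10 31 z90 11.5 v -3.2
  u 20 24 z90 13.7 v -4.6
  u 30 7 z90 16.8 v -4.9
[ 0.46515468 -0.29363558  0.12287068] -0.2185782054916197 [ 0.97613679 -0.21682634 -0.01197077] [ 0.88  0.41 -0.51  1.89  0.25  0.92  1.61]
D 82 [ 0.4482655  -0.3070463   0.04831449]
```

```bash
python3 -m crank '[[[-0.7,-1.8,-2],[0,0.011,0],0],[[-0.7,-1.8,-5],[0,-0.011,0],0],[[-0.7,-1.8,-8],[0,-0.011,0],0],[[-0.7,-1.8,-10],[0,-0.011,0],0],[[-0.7,-1.8,-10],[0,-0.011,0],0],[[-0.7,-1.8,-10],[0,-0.011,0],0]]'; python3 -c "
from h import *
s,C,a=held();print(s['tcp_pos'],np.arctan2(a[1],a[0]))
im,d=vision.get_image('scene');P=cloud('scene',d);h=cv2.cvtColor(im,cv2.COLOR_RGB2HSV)
m=(cv2.inRange(h,(45,100,40),(85,255,255))>0)&(P[...,1]<-.05)&(d>.1);Q=P[m];print('D',m.sum(),Q.mean(0),(Q.max(0)+Q.min(0))/2)"
```

```text
clock: 37.1
tcp_pos: [0.4579, -0.3141, 0.023]
orientation: [-0.0, 0.111, 0.994, -0.0]
wrist_force: [-0.1, -0.1, 1.1]
gripper_width: 0.0436
finger_force: 0.0
[ 0.45790103 -0.31408938  0.02304214] -0.22155985247482668
D 158 [ 0.46082599 -0.31022565  0.01858377] [ 0.64866543 -0.25476912  0.03637125]
```

```bash
python3 -m crank '[[[0,0.2,-1],[0,0,0],0],[[0,0.2,-2.5],[0,0,0],0],[[0,0.2,-3.5],[0,0,0],0],[[0,0.2,-3.5],[0,0,0],0],[[0,0.2,-3.5],[0,0,0],-1],[[0,0.2,-3.5],[0,0,0],-1],[[0,0.2,-3.5],[0,0,0],-1],[[0,0.2,-3.5],[0,0,0],-1]]' 55; python3 -m crank '[[[0,0,0],[0,0,0],-1],[[0,0,2],[0,0,0],-1],[[0,0,6],[0,0,0],-1],[[0,0,11],[0,0,0],-1],[[1,5,13.5],[0,0,0.1],-1],[[2,11,13.5],[0,0,0.2],-1],[[3,17,13.5],[0,0,0.3],-1],[[4,23,13.5],[0,0,0.347],-1]]';python3 -m crank '[[[1,6,0],[0,0,0],-1],[[2,12,0],[0,0,0],-1],[[3,18,0],[0,0,0],-1],[[4,24,0],[0,0,0],-1],[[5,30,0],[0,0,0],-1],[[5,36,0],[0,0,0],-1],[[5,36,0],[0,0,0],-1]]'; python3 -c "
from h import *
s,C,a=held();print(s['tcp_pos'],np.arctan2(a[1],a[0]),a);print(bay(4)+.0145*U-.001*V)"
```

```text
clock: 38.15
tcp_pos: [0.458, -0.3119, -0.0117]
orientation: [-0.0, 0.111, 0.994, -0.0]
wrist_force: [-0.5, 1.0, 1.4]
gripper_width: 0.0193
finger_force: 54.9
clock: 39.15
tcp_pos: [0.4976, -0.08, 0.1231]
orientation: [-0.0, -0.063, 0.998, -0.0]
wrist_force: [0.9, 0.7, -0.3]
gripper_width: 0.0201
finger_force: 54.9
clock: 40.02
tcp_pos: [0.5452, 0.2855, 0.1232]
orientation: [-0.001, -0.067, 0.998, 0.002]
wrist_force: [0.3, -0.5, -0.6]
gripper_width: 0.0198
finger_force: 54.9
[0.54520506 0.28550544 0.12323804] 0.13502803012554312 [ 0.99089675  0.13461798 -0.00127601]
[0.561048   0.31069715 0.027     ]
```

```bash
sed -i 's/off=.0211/off=.0222/' h.py; python3 -m crank '[[[0.8,1.2,0],[0.0235,-0.1835,0],-1],[[1.6,2.5,0],[0.047,-0.367,0],-1],[[1.6,2.5,0],[0.07,-0.5456,0],-1],[[1.6,2.5,0],[0.07,-0.5456,0],-1],[[1.6,2.5,0],[0.07,-0.5456,0],-1],[[1.6,2.5,-3],[0.07,-0.5456,0],-1],[[1.6,2.5,-6],[0.07,-0.5456,0],-1],[[1.6,2.5,-6],[0.07,-0.5456,0],-1]]'; python3 -c "
from h import *
tipcheck(4)"
```

```text
clock: 41.02
tcp_pos: [0.5636, 0.3016, 0.0609]
orientation: [0.269, -0.06, 0.961, 0.016]
wrist_force: [0.8, -1.2, -0.3]
gripper_width: 0.0196
finger_force: 54.9
C [  4.4 -10.3  52.9] tip [ 34.3 -10.3  71.1] flat [-25.5 -10.2  34.7] force u,v,z [ 0.7 -1.3 -0.3]
scene white 61 ctr 493.7 225.0 vrange 221 229 pred tip [493.2 225.2] px/10mm u [1.5 3.4]
scene green 89 ctr 488.3 220.2 vrange 211 237 pred tip [493.2 225.2] px/10mm u [1.5 3.4]
top green 73 ctr 175.5 233.8 vrange 229 239 pred tip [174.3 227.9] px/10mm u [-0.2 -3.9]
```

```bash
python3 -m crank '[[[-0.44,0.88,0],[0,0,0],-1],[[-0.44,0.88,0],[0,0,0],-1],[[-0.44,0.88,0],[0,0,0],-1]]'; python3 -c "
from h import *
tipcheck(4)"
```

```text
clock: 41.5
tcp_pos: [0.5595, 0.3124, 0.0637]
orientation: [0.271, -0.06, 0.961, 0.018]
wrist_force: [1.5, -0.3, -0.0]
gripper_width: 0.0198
finger_force: 54.9
C [ 1.6  0.9 55.6] tip [31.5  0.8 73.9] flat [-28.2   1.   37.3] force u,v,z [ 1.5 -0.5 -0. ]
scene white 58 ctr 498.5 222.5 vrange 219 226 pred tip [497.9 222.9] px/10mm u [1.5 3.4]
scene green 76 ctr 492.7 217.5 vrange 210 236 pred tip [497.9 222.9] px/10mm u [1.5 3.4]
top green 73 ctr 171.7 235.1 vrange 230 240 pred tip [169.5 229.3] px/10mm u [-0.2 -3.9]
```

```bash
python3 -m crank '[[[0,-0.15,-1.5],[0,0,0],-1],[[0,-0.15,-2.8],[0,0,0],-1],[[0,-0.15,-3.4],[0,0,0],-1],[[0,-0.15,-3.4],[0,0,0],-1],[[-0.5,-0.21,-3.4],[0,0,0],-1],[[-1,-0.28,-3.4],[0,0,0],-1],[[-1.5,-0.34,-3.4],[0,0,0],-1],[[-2,-0.4,-3.4],[0,0,0],-1]]'; python3 -m crank '[[[-0.2,-0.03,0],[0,0,0],-1],[[-0.2,-0.03,0],[0,0,0],-1],[[-0.2,-0.03,0],[0,0,0],-1]]';python3 -c "
from h import *
tipcheck(4)"
```

```text
clock: 42.6
tcp_pos: [0.5417, 0.3082, 0.031]
orientation: [0.273, -0.06, 0.96, 0.017]
wrist_force: [8.3, 1.5, 0.4]
gripper_width: 0.0196
finger_force: 54.9
clock: 42.98
tcp_pos: [0.5406, 0.308, 0.0314]
orientation: [0.274, -0.059, 0.96, 0.017]
wrist_force: [8.3, 1.7, 0.3]
gripper_width: 0.0195
finger_force: 54.9
C [-17.9  -1.1  23.3] tip [11.9 -1.2 41.8] flat [-47.6  -1.    4.9] force u,v,z [8.5 0.6 0.3]
scene white 59 ctr 491.6 225.6 vrange 222 229 pred tip [490.8 225.8] px/10mm u [1.4 3.3]
scene green 78 ctr 485.6 220.4 vrange 212 238 pred tip [490.8 225.8] px/10mm u [1.4 3.3]
top green 74 ctr 176.7 244.5 vrange 230 250 pred tip [174.7 238.6] px/10mm u [-0.2 -3.8]
```

```bash
python3 -m crank '[[[0,0,-0.4],[-0.0114,0.0893,0],-1],[[-0.05,-0.01,-0.8],[-0.0228,0.1786,0],-1],[[-0.15,-0.02,-1.25],[-0.0345,0.27,0],-1],[[-0.25,-0.03,-1.7],[-0.0462,0.362,0],-1],[[-0.25,-0.03,-1.7],[-0.0462,0.362,0],-1],[[-0.25,-0.03,-1.7],[-0.0462,0.362,0],-1]]'; python3 -c "
from h import *
tipcheck(4)"
```

```text
clock: 43.82
tcp_pos: [0.5395, 0.3079, 0.0144]
orientation: [0.096, -0.062, 0.993, 0.007]
wrist_force: [9.7, -0.7, 3.9]
gripper_width: 0.0198
finger_force: 54.9
C [-11.4  -1.1   9.2] tip [22.9 -1.2 15.8] flat [-45.8  -0.9   2.5] force u,v,z [ 9.6 -1.9  3.9]
scene white 40 ctr 491.7 237.4 vrange 234 249 pred tip [489.7 236.9] px/10mm u [1.4 3.4]
scene green 121 ctr 486.8 229.9 vrange 223 249 pred tip [489.7 236.9] px/10mm u [1.4 3.4]
top green 25 ctr 179.0 243.8 vrange 233 249 pred tip [177.3 235.8] px/10mm u [-0.2 -3.7]
```

```bash
python3 -m crank '[[[-0.2,-0.03,-0.35],[-0.0082,0.0645,0],-1],[[-0.35,-0.04,-0.7],[-0.0165,0.129,0],-1],[[-0.46,-0.06,-1],[-0.0246,0.193,0],-1],[[-0.46,-0.06,-1],[-0.0246,0.193,0],-1],[[-0.46,-0.06,-1],[-0.0246,0.193,0],-1]]'; python3 -c "
from h import *
tipcheck(4)"
```

```text
clock: 44.55
tcp_pos: [0.5364, 0.3081, 0.005]
orientation: [0.001, -0.062, 0.998, 0.002]
wrist_force: [9.2, -1.3, 6.1]
gripper_width: 0.0198
finger_force: 55.0
C [-10.3  -0.5   0.2] tip [24.7 -0.7  0.2] flat [-45.3  -0.4   0.1] force u,v,z [ 8.9 -2.5  6.1]
scene white 10 ctr 493.0 242.7 vrange 239 249 pred tip [488.6 241.8] px/10mm u [1.4 3.4]
scene green 118 ctr 487.0 234.3 vrange 228 252 pred tip [488.6 241.8] px/10mm u [1.4 3.4]
top green 25 ctr 180.2 234.6 vrange 224 244 pred tip [178.8 236. ] px/10mm u [-0.2 -3.7]
```

Down under the lip. Forward, release, lift, check the seat, and locate the beacon and pad.

```bash
python3 -m crank '[[[0.4,0.05,0],[0,0,0],-1],[[0.8,0.1,0],[0,0,0],-1],[[0.9,0.11,0],[0,0,0],-1],[[0.9,0.11,0],[0,0,0],-1],[[0.9,0.11,0],[0,0,0],-0.2],[[0.9,0.11,0],[0,0,0],-0.2],[[0.9,0.11,0],[0,0,0],-0.2]]'; python3 -m crank '[[[0,0,3],[0,0,0],-0.2],[[0,0,8],[0,0,0],-0.2],[[0,-2,12],[0,0,0],-1],[[-1,-8,12],[0,0,0],-1],[[-2,-14,12],[0,0,0],-1],[[-4,-20,12],[0,0,0],-1],[[-5,-26,12],[0,0,0],-1],[[-6,-32,12],[0,0,0],-1]]'; cat > bp.py <<'E'
from h import *
s=monitor.sense();print(s["tcp_pos"],s["clock"])
for n in("scene","top"):
    a,d=vision.get_image(n);P=cloud(n,d);h=cv2.cvtColor(a,cv2.COLOR_RGB2HSV);ok=d>.1
    reg=ok&(P[...,0]>.5)&(P[...,0]<.85)&(P[...,1]>-.4)&(P[...,1]<.12)
    am=reg&(P[...,2]>.028)&(P[...,2]<.075)&(P[...,1]<.03)&(cv2.inRange(h,(3,90,40),(20,255,255))>0)
    k,l,st,c=cv2.connectedComponentsWithStats(am.astype(np.uint8))
    i=1+np.argmax(st[1:,4]);q=P[l==i]
    # fit circle centre: dome top (z>.058)
    t=q[q[:,2]>.056];print(n,"beacon px",c[i].round(1),len(q),"bbox mid",((np.percentile(q,1,0)+np.percentile(q,99,0))/2).round(4),"size",(np.percentile(q,99,0)-np.percentile(q,1,0)).round(3),"top",len(t),t.mean(0).round(4) if len(t) else 0)
    pm=reg&(abs(P[...,2])<.012)&(h[...,1]<40)&(h[...,2]>80)
    k,l,st,c=cv2.connectedComponentsWithStats(pm.astype(np.uint8));i=1+np.argmax(st[1:,4])
    v,u=np.nonzero(l==i);(cx,cy),(A,B),ang=cv2.fitEllipse(cv2.convexHull(np.stack([u,v],1).astype(np.int32)))
    p=vision.camera_params(n);K=np.array(p["K"]);T=np.array(p["cam_to_world"])
    r_=T[:3,:3]@np.linalg.inv(K)@[cx,cy,1];w=T[:3,3]-r_*T[2,3]/r_[2]
    q=P[l==i];print(n,"pad px",(round(cx,1),round(cy,1)),st[i,4],"pos",w.round(4),"size",(np.percentile(q,99,0)-np.percentile(q,1,0)).round(3))
    np.savez(n+"2.npz",im=a,d=d)
E
python3 bp.py; python3 -c "
from h import *
seat(4)"
```

```text
clock: 45.52
tcp_pos: [0.5384, 0.308, 0.0016]
orientation: [-0.006, -0.063, 0.998, -0.0]
wrist_force: [-0.9, 0.2, -0.2]
gripper_width: 0.0339
finger_force: 0.0
clock: 46.52
tcp_pos: [0.4783, -0.0137, 0.1218]
orientation: [-0.005, -0.063, 0.998, -0.0]
wrist_force: [0.5, -0.6, 0.7]
gripper_width: 0.0003
finger_force: 0.0
[ 0.47831457 -0.01373266  0.12180358] 46.525
scene beacon px [233.  256.6] 1094 bbox mid [ 0.6243 -0.268   0.0483] size [0.077 0.076 0.037] top 603 [ 0.6247 -0.2695  0.0602]
scene pad px (339.2, 269.7) 1843 pos [ 0.6287 -0.0331  0.    ] size [0.116 0.114 0.011]
top beacon px [397.9 221.9] 737 bbox mid [ 0.621  -0.2715  0.0574] size [0.076 0.076 0.023] top 607 [ 0.6201 -0.2717  0.0612]
top pad px (309.4, 220.4) 1245 pos [ 0.628  -0.0362  0.    ] size [0.099 0.114 0.011]
top 191 u [-31.3  31. ]
  u -40 9 z90 11.8 v -3.9
  u -30 30 z90 11.8 v -4.5
  u -20 27 z90 10.9 v -4.1
  u -10 29 z90 11.6 v -5.2
  u 0 28 z90 12.2 v -5.1
  u 10 28 z90 12.0 v -2.9
  u 20 31 z90 11.6 v -4.7
  u 30 9 z90 16.6 v -6.5
scene 202 u [-36.8  34.4]
  u -40 7 z90 7.4 v -1.2
  u -30 26 z90 10.3 v -2.3
  u -20 37 z90 11.6 v -3.3
  u -10 31 z90 12.6 v -3.8
  u 0 32 z90 11.2 v -2.8
  u 10 33 z90 10.9 v -3.5
  u 20 26 z90 11.8 v -5.5
  u 30 8 z90 17.0 v -6.7
```

All four are seated (level, under their lips). Beacon is at about (0.6225,-0.269) and the pad is about (+0.006,+0.235) from it. I push with the open fingers as a two-point cradle, so I turn the tool and go behind the beacon.

```bash
python3 -m crank '[[[1.5,-4,0],[0,0,-0.17],0.38],[[3,-8,0],[0,0,-0.34],0.38],[[4.5,-12,0],[0,0,-0.51],0.38],[[6,-16,0],[0,0,-0.68],0.38],[[7.5,-20,0],[0,0,-0.85],0.38],[[9,-24,0],[0,0,-1.02],0.38],[[10.5,-28,0],[0,0,-1.19],0.38],[[12,-32,0],[0,0,-1.36],0.38]]'; python3 -m crank '[[[1.2,-1.5,0],[0,0,-0.17],0.38],[[2.4,-2.5,0],[0,0,-0.34],0.38],[[2.4,-2.5,0],[0,0,-0.34],0.38],[[2.4,-2.5,0],[0,0,-0.34],0.38]]'; python3 bp.py; python3 -c "
from h import *
s,C,a=held();q=s['orientation'];print(Ro.from_quat(q[[1,2,3,0]]).as_matrix().round(3),s['joint_positions'].round(2))"
```

```text
clock: 47.72
tcp_pos: [0.6014, -0.3302, 0.1216]
orientation: [-0.004, 0.579, 0.815, 0.004]
wrist_force: [1.1, -0.2, 0.4]
gripper_width: 0.0592
finger_force: 0.0
clock: 48.22
tcp_pos: [0.6237, -0.3546, 0.1216]
orientation: [-0.004, 0.707, 0.708, 0.004]
wrist_force: [0.1, 0.1, 0.4]
gripper_width: 0.0599
finger_force: 0.0
[ 0.62373703 -0.35463653  0.12155427] 48.225
scene beacon px [232.9 256.4] 1093 bbox mid [ 0.6244 -0.2683  0.0484] size [0.078 0.077 0.036] top 602 [ 0.6249 -0.2682  0.0601]
scene pad px (339.2, 269.7) 1848 pos [ 0.6287 -0.0331  0.    ] size [0.116 0.114 0.011]
top beacon px [397.9 222. ] 742 bbox mid [ 0.6205 -0.2714  0.0561] size [0.075 0.076 0.025] top 614 [ 0.6201 -0.2718  0.0611]
top pad px (309.4, 220.6) 1480 pos [ 0.6275 -0.0363  0.    ] size [0.114 0.114 0.011]
[[ 0.001  1.    -0.   ]
 [ 1.    -0.001  0.011]
 [ 0.011 -0.    -1.   ]] [ 0.6   0.62 -0.21  1.49  0.12  1.05  0.37]
```

```bash
python3 -m crank '[[[0,0,-4],[0,0,0],0.38],[[0,0,-8],[0,0,0],0.38],[[0,0,-11],[0,0,0],0.38],[[0,0,-12],[0,0,0],0.38],[[0,0,-13],[0,0,0],0.38],[[0,0,-13],[0,0,0],0.38],[[0,1,-13],[0,0,0],0.38],[[0,2,-13],[0,0,0],0.38]]'; python3 -m crank '[[[0,1.5,0],[0,0,0],0.38],[[0,3,0],[0,0,0],0.38],[[0,4.5,0],[0,0,0],0.38],[[0.1,6,0],[0,0,0],0.38],[[0.1,7.5,0],[0,0,0],0.38],[[0.2,9,0],[0,0,0],0.38],[[0.2,10.5,0],[0,0,0],0.38],[[0.3,12,0],[0,0,0],0.38]]'; python3 bp.py
```

```text
clock: 49.32
tcp_pos: [0.6239, -0.3361, -0.007]
orientation: [-0.003, 0.708, 0.706, 0.004]
wrist_force: [-0.1, -0.1, 0.8]
gripper_width: 0.0594
finger_force: 0.0
clock: 50.32
tcp_pos: [0.6262, -0.2163, -0.0078]
orientation: [-0.004, 0.709, 0.706, 0.003]
wrist_force: [-1.0, -3.7, 2.8]
gripper_width: 0.0598
finger_force: 2.0
[ 0.62624261 -0.21630043 -0.00784147] 50.325
scene beacon px [283.6 257.8] 824 bbox mid [ 0.6286 -0.1562  0.0481] size [0.079 0.057 0.037] top 488 [ 0.6286 -0.1599  0.0607]
scene pad px (339.3, 269.7) 1847 pos [ 0.6287 -0.033   0.    ] size [0.117 0.115 0.011]
top beacon px [355.5 218.8] 604 bbox mid [ 0.6254 -0.1561  0.0594] size [0.076 0.06  0.018] top 501 [ 0.6249 -0.1602  0.0615]
top pad px (309.4, 220.6) 1480 pos [ 0.6275 -0.0363 -0.    ] size [0.114 0.114 0.011]
```

```bash
python3 -m crank '[[[0,1.5,0],[0,0,0],0.38],[[0,3,0],[0,0,0],0.38],[[0,4.5,0],[0,0,0],0.38],[[0.1,6,0],[0,0,0],0.38],[[0.1,7.5,0],[0,0,0],0.38],[[0.1,9,0],[0,0,0],0.38],[[0.1,10.2,0],[0,0,0],0.38],[[0.1,11.2,0],[0,0,0],0.38]]'; python3 -m crank '[[[0,0.5,0],[0,0,0],0.38],[[0,0.9,0],[0,0,0],0.38],[[0,0.9,0],[0,0,0],0.38],[[0,0,0],[0,0,0],0.38],[[0,-3,0],[0,0,0],0.38],[[0,-9,0],[0,0,0],0.38],[[0,-9,0],[0,0,0],0.38]]';  python3 bp.py
```

```text
clock: 51.42
tcp_pos: [0.6271, -0.104, -0.0081]
orientation: [-0.004, 0.708, 0.706, 0.004]
wrist_force: [0.4, -1.7, -1.6]
gripper_width: 0.0599
finger_force: 1.0
clock: 52.3
tcp_pos: [0.6261, -0.2043, -0.0079]
orientation: [-0.002, 0.712, 0.702, 0.002]
wrist_force: [-0.5, 0.3, -0.8]
gripper_width: 0.06
finger_force: 0.0
[ 0.62611622 -0.20427957 -0.00791628] 52.3
scene beacon px [334.6 258.2] 1073 bbox mid [ 0.63   -0.0457  0.0484] size [0.078 0.076 0.037] top 615 [ 0.6316 -0.0452  0.0604]
scene pad px (339.4, 269.9) 479 pos [ 0.6293 -0.0327  0.    ] size [0.104 0.111 0.011]
top beacon px [313.8 217.4] 732 bbox mid [ 0.6266 -0.048   0.0591] size [0.076 0.076 0.019] top 617 [ 0.6259 -0.0488  0.0609]
top pad px (309.2, 220.6) 421 pos [ 0.6274 -0.0356  0.    ] size [0.117 0.094 0.012]
```

```bash
python3 -m crank '[[[0.05,4,0],[0,0,0],0.38],[[0.05,8,0],[0,0,0],0.38],[[0.05,10,0],[0,0,0],0.38],[[0.05,10.8,0],[0,0,0],0.38],[[0.05,11.5,0],[0,0,0],0.38],[[0.05,12.1,0],[0,0,0],0.38],[[0.05,12.1,0],[0,0,0],0.38],[[0.05,12.1,0],[0,0,0],0.38]]'; python3 -m crank '[[[0,-1,0],[0,0,0],0.38],[[0,-4,0],[0,0,0],0.38],[[0,-9,0],[0,0,0],0.38],[[0,-9,0],[0,0,0],0.38]]';  python3 bp.py
```

```text
clock: 53.4
tcp_pos: [0.628, -0.0743, -0.0079]
orientation: [-0.004, 0.709, 0.705, 0.004]
wrist_force: [0.9, -2.5, 2.3]
gripper_width: 0.06
finger_force: 1.0
clock: 53.9
tcp_pos: [0.6265, -0.171, -0.0085]
orientation: [-0.003, 0.712, 0.703, 0.002]
wrist_force: [-0.4, -0.3, 0.3]
gripper_width: 0.0598
finger_force: 0.0
[ 0.62652851 -0.17099657 -0.00845383] 53.9
scene beacon px [344.1 258.6] 1087 bbox mid [ 0.6312 -0.0246  0.0479] size [0.077 0.076 0.037] top 641 [ 0.6323 -0.0243  0.0603]
scene pad px (338.8, 270.2) 472 pos [ 0.63   -0.0341  0.    ] size [0.108 0.115 0.012]
top beacon px [305.8 216.9] 729 bbox mid [ 0.6275 -0.0275  0.0595] size [0.076 0.075 0.017] top 596 [ 0.6265 -0.0273  0.0611]
top pad px (309.6, 220.7) 415 pos [ 0.6273 -0.0367  0.    ] size [0.118 0.115 0.011]
```

Overshot by 8.7 mm (inside the limit, but thin). I nudge it back from the other side with closed fingers, tool turned so the body stays clear of the cup.

```bash
python3 -m crank '[[[0,-0.5,4],[0,0,0],0.38],[[0,-0.5,8],[0,0,0.15],0.38],[[0,0,11],[0,0,0.3],-1],[[0,4,11],[0,0,0.47],-1],[[0,8,11],[0,0,0.65],-1],[[0,12,11],[0,0,0.83],-1],[[0.1,16,11],[0,0,1.0],-1],[[0.2,20,11],[0,0,1.18],-1]]'; python3 -m crank '[[[0,2,0],[0,0,0.18],-1],[[0,3.8,0],[0,0,0.36],-1],[[0,3.8,0],[0,0,0.39],-1],[[0,3.8,0],[0,0,0.39],-1],[[0,3.8,0],[0,0,0.39],-1]]'; python3 -c "
from h import *
s,C,a=held();q=s['orientation'];print(s['tcp_pos'],Ro.from_quat(q[[1,2,3,0]]).as_matrix().round(3)[:,1:])"
```

```text
clock: 55.0
tcp_pos: [0.629, 0.0395, 0.1021]
orientation: [-0.005, 0.192, 0.981, 0.001]
wrist_force: [0.6, -0.3, -0.4]
gripper_width: 0.0076
finger_force: 0.0
clock: 55.62
tcp_pos: [0.6298, 0.0728, 0.1019]
orientation: [-0.005, 0.004, 1.0, -0.0]
wrist_force: [-0.3, -0.0, 0.2]
gripper_width: 0.0006
finger_force: 0.0
[0.62975831 0.07283941 0.10190509] [[ 0.007 -0.01 ]
 [ 1.    -0.001]
 [-0.001 -1.   ]]
```

```bash
python3 -m crank '[[[0,0,-4],[0,0,0],-1],[[0,0,-8],[0,0,0],-1],[[0,0,-10.8],[0,0,0],-1],[[0,0,-10.8],[0,0,0],-1],[[0,-1.5,-10.8],[0,0,0],-1],[[0,-2.8,-10.8],[0,0,0],-1],[[0,-2.8,-10.8],[0,0,0],-1],[[0,-2.8,-10.8],[0,0,0],-1]]'; python3 bp.py
```

```text
clock: 56.62
tcp_pos: [0.6301, 0.0459, -0.0053]
orientation: [-0.005, 0.003, 1.0, 0.0]
wrist_force: [-0.2, -0.3, -0.6]
gripper_width: 0.0006
finger_force: 0.0
[ 0.63007996  0.04594001 -0.0053221 ] 56.625
scene beacon px [342.4 263.5] 700 bbox mid [ 0.6378 -0.0256  0.0471] size [0.064 0.077 0.035] top 311 [ 0.6436 -0.0302  0.0592]
scene pad px (338.8, 270.1) 469 pos [ 0.6299 -0.0341  0.    ] size [0.11  0.112 0.011]
top beacon px [317.7 214.7] 92 bbox mid [ 0.6342 -0.059   0.0577] size [0.045 0.017 0.011] top 73 [ 0.6332 -0.0579  0.0585]
top pad px (322.8, 216.4) 218 pos [ 0.6403 -0.073   0.    ] size [0.089 0.043 0.01 ]
```

```bash
python3 -m crank '[[[0,-0.4,0],[0,0,0],-1],[[0,-0.8,0],[0,0,0],-1],[[0,-1,0],[0,0,0],-1],[[0,-1,0],[0,0,0],-1]]'; python3 bp.py | grep -E "^\[|scene b"; python3 -m crank '[[[0,-0.2,0],[0,0,0],-1],[[0,-0.4,0],[0,0,0],-1],[[0,-0.4,0],[0,0,0],-1]]'; python3 bp.py | grep -E "^\[|scene b"
```

```text
clock: 57.22
tcp_pos: [0.6298, 0.0357, -0.0061]
orientation: [-0.005, 0.003, 1.0, -0.0]
wrist_force: [-0.5, 0.5, 0.1]
gripper_width: 0.0004
finger_force: 0.0
[ 0.62976147  0.03566836 -0.00607406] 57.225
scene beacon px [343.1 264.8] 617 bbox mid [ 0.6431 -0.0261  0.0473] size [0.054 0.076 0.036] top 253 [ 0.6491 -0.0272  0.0594]
clock: 57.7
tcp_pos: [0.6298, 0.0326, -0.006]
orientation: [-0.005, 0.002, 1.0, 0.0]
wrist_force: [-0.3, 1.6, -0.4]
gripper_width: 0.0005
finger_force: 0.9
[ 0.62979793  0.03261408 -0.00596385] 57.7
scene beacon px [342.7 265.1] 607 bbox mid [ 0.6449 -0.0269  0.0472] size [0.05  0.075 0.037] top 237 [ 0.6488 -0.0286  0.0594]
```

```bash
python3 -m crank '[[[0,-0.2,0],[0,0,0],-1],[[0,-0.4,0],[0,0,0],-1],[[0,-0.6,0],[0,0,0],-1],[[0,-0.6,0],[0,0,0],-1]]'; python3 bp.py | grep -E "^\[|scene b"; python3 -m crank '[[[0,1,0],[0,0,0],-1],[[0,3,0],[0,0,0],-1],[[0,5,3],[0,0,0],-1],[[-2,10,9],[0,0,0],-1],[[-4,16,12],[0,0,0],-1],[[-5,22,12],[0,0,0],-1],[[-5,28,12],[0,0,0],-1],[[-5,28,12],[0,0,0],-1]]'; python3 bp.py
```

```text
clock: 58.3
tcp_pos: [0.6298, 0.0255, -0.0059]
orientation: [-0.005, 0.003, 1.0, -0.0]
wrist_force: [0.1, 0.7, 0.4]
gripper_width: 0.0002
finger_force: 0.7
[ 0.62981264  0.0254721  -0.0059473 ] 58.3
scene beacon px [339.3 265. ] 611 bbox mid [ 0.6452 -0.0346  0.0475] size [0.05  0.076 0.036] top 257 [ 0.6495 -0.0357  0.0593]
clock: 59.4
tcp_pos: [0.5767, 0.3137, 0.1151]
orientation: [-0.005, -0.002, 1.0, 0.002]
wrist_force: [0.8, 0.2, -0.1]
gripper_width: 0.0001
finger_force: 0.0
[0.57672124 0.31365777 0.11510114] 59.4
scene beacon px [319.7 259.8] 1088 bbox mid [ 0.6344 -0.0787  0.0481] size [0.077 0.077 0.037] top 636 [ 0.6351 -0.0782  0.0602]
scene pad px (339.6, 269.7) 997 pos [ 0.6288 -0.0322  0.    ] size [0.118 0.081 0.011]
top beacon px [326.3 216.2] 725 bbox mid [ 0.631  -0.0815  0.0594] size [0.076 0.076 0.018] top 620 [ 0.6299 -0.0812  0.0612]
top pad px (309.2, 220.6) 856 pos [ 0.6274 -0.0358  0.    ] size [0.115 0.087 0.012]
```

The beacon was knocked aside (now about 45 mm short in y). I push it in again with the two-finger cradle, settling before each reading.

```bash
python3 -m crank '[[[0.5,-5,0],[0,0,-0.17],0.38],[[1,-11,0],[0,0,-0.34],0.38],[[2,-17,0],[0,0,-0.51],0.38],[[3,-23,0],[0,0,-0.68],0.38],[[4,-29,0],[0,0,-0.85],0.38],[[5,-35,0],[0,0,-1.02],0.38],[[5.4,-41,0],[0,0,-1.19],0.38],[[5.4,-46,0],[0,0,-1.36],0.38]]'; python3 -m crank '[[[0,-1.5,0],[0,0,-0.17],0.38],[[0,-2.5,0],[0,0,-0.215],0.38],[[0,-2.5,0],[0,0,-0.215],0.38],[[0,-2.5,0],[0,0,-0.215],0.38],[[0,-2.5,0],[0,0,-0.215],0.38]]'; python3 bp.py|grep -v pad;python3 -c "
from h import *
s,C,a=held();q=s['orientation'];print(Ro.from_quat(q[[1,2,3,0]]).as_matrix().round(3)[:,1:])"
```

```text
clock: 60.5
tcp_pos: [0.6323, -0.1597, 0.1136]
orientation: [-0.004, 0.635, 0.773, 0.002]
wrist_force: [-0.5, 0.7, -0.4]
gripper_width: 0.0592
finger_force: 0.0
clock: 61.12
tcp_pos: [0.6339, -0.1777, 0.114]
orientation: [-0.004, 0.709, 0.705, 0.004]
wrist_force: [-0.7, 0.0, -0.1]
gripper_width: 0.0596
finger_force: 0.0
[ 0.63390274 -0.17765106  0.1140306 ] 61.125
scene beacon px [319.7 259.8] 1090 bbox mid [ 0.6343 -0.0787  0.0482] size [0.078 0.077 0.037] top 630 [ 0.6353 -0.0785  0.0603]
top beacon px [326.3 216.2] 723 bbox mid [ 0.631  -0.0817  0.0596] size [0.076 0.076 0.018] top 614 [ 0.6305 -0.082   0.0609]
[[ 1.    -0.   ]
 [-0.007  0.011]
 [-0.    -1.   ]]
```

```bash
python3 -m crank '[[[-0.2,0,-4],[0,0,0],0.38],[[-0.2,0,-8],[0,0,0],0.38],[[-0.2,0,-11],[0,0,0],0.38],[[-0.2,0,-12.2],[0,0,0],0.38],[[-0.2,0,-12.2],[0,0,0],0.38],[[-0.2,1.5,-12.2],[0,0,0],0.38],[[-0.2,3,-12.2],[0,0,0],0.38],[[-0.2,4,-12.2],[0,0,0],0.38]]'; python3 -m crank '[[[0,1,0],[0,0,0],0.38],[[-0.1,2,0],[0,0,0],0.38],[[-0.2,3,0],[0,0,0],0.38],[[-0.4,4,0],[0,0,0],0.38],[[-0.5,4.6,0],[0,0,0],0.38],[[-0.5,4.6,0],[0,0,0],0.38],[[-0.5,4.6,0],[0,0,0],0.38]]'; python3 bp.py | grep -v pad
```

```text
clock: 62.22
tcp_pos: [0.6324, -0.1365, -0.007]
orientation: [-0.003, 0.709, 0.705, 0.004]
wrist_force: [-0.2, -0.2, -0.1]
gripper_width: 0.0602
finger_force: 0.0
clock: 63.1
tcp_pos: [0.6265, -0.092, -0.0083]
orientation: [-0.004, 0.71, 0.704, 0.004]
wrist_force: [0.2, -0.6, -0.2]
gripper_width: 0.0599
finger_force: 0.1
[ 0.62645908 -0.09201676 -0.00830158] 63.1
scene beacon px [341.5 257.7] 724 bbox mid [ 0.6297 -0.0294  0.0482] size [0.078 0.052 0.038] top 458 [ 0.6308 -0.0329  0.0608]
top beacon px [308.3 217.9] 499 bbox mid [ 0.626  -0.0329  0.0588] size [0.077 0.052 0.02 ] top 430 [ 0.6247 -0.0352  0.0616]
```

```bash
python3 -m crank '[[[0,0.3,0],[0,0,0],0.38],[[0,0.6,0],[0,0,0],0.38],[[0,0.85,0],[0,0,0],0.38],[[0,0.85,0],[0,0,0],0.38],[[0,0.85,0],[0,0,0],0.38]]';python3 -m crank '[[[0,-0.5,0],[0,0,0],0.38],[[0,-2,0],[0,0,0],0.38],[[0,-5,0],[0,0,0],0.38],[[0,-7,0],[0,0,0],0.38],[[0,-7,4],[0,0,0],0.38],[[0,-7,10],[0,0,0],0.38],[[0,-7,11],[0,0,0],0.38]]'; python3 bp.py
```

```text
clock: 63.82
tcp_pos: [0.6265, -0.084, -0.0081]
orientation: [-0.004, 0.71, 0.704, 0.004]
wrist_force: [-0.5, -0.8, -0.3]
gripper_width: 0.06
finger_force: 0.4
clock: 64.7
tcp_pos: [0.6299, -0.1558, 0.107]
orientation: [0.0, 0.711, 0.704, 0.006]
wrist_force: [-0.1, -0.1, 0.6]
gripper_width: 0.0603
finger_force: 0.0
[ 0.62994846 -0.1557548   0.10699678] 64.7
scene beacon px [339.8 257.9] 1079 bbox mid [ 0.6294 -0.0345  0.0484] size [0.077 0.077 0.037] top 611 [ 0.6306 -0.034   0.0604]
scene pad px (339.2, 269.8) 460 pos [ 0.6291 -0.0331  0.    ] size [0.095 0.12  0.012]
top beacon px [309.4 217.5] 725 bbox mid [ 0.6261 -0.0369  0.0595] size [0.077 0.076 0.018] top 590 [ 0.6254 -0.0372  0.061 ]
top pad px (309.5, 220.6) 418 pos [ 0.6275 -0.0364  0.    ] size [0.118 0.119 0.011]
```

Beacon is within 2 mm of the pad centre. Now locate the button cap and move there.

```bash
cat > bt.py <<'E'
from h import *
o=np.array([.5497,.228,0])
for n in("scene","top"):
    a,d=vision.get_image(n);P=cloud(n,d);L=P-o;u,v=L@U,L@V
    m=(d>.1)&(abs(u)<.03)&(abs(v-.138)<.03)&(P[...,2]>.018)
    g=a.max(-1);t=np.percentile(g[m],[10,50,90]);cap=m&(g>(t[0]+t[2])/2)
    q=P[cap];print(n,t,cap.sum(),"mid",((np.percentile(q,3,0)+np.percentile(q,97,0))/2).round(4),"mean",q.mean(0).round(4),"size",np.ptp(q,axis=0).round(3),"uv",u[cap].mean().round(4),v[cap].mean().round(4))
E
python3 bt.py; python3 -m crank '[[[-2,6,0],[0,0,0.17],-1],[[-4,12,0],[0,0,0.34],-1],[[-6,18,0],[0,0,0.51],-1],[[-7,24,0],[0,0,0.68],-1],[[-8,30,0],[0,0,0.85],-1],[[-9,36,0],[0,0,1.02],-1],[[-9.5,42,0],[0,0,1.19],-1],[[-9.8,48,0],[0,0,1.36],-1]]'
```

```text
scene [ 32. 104. 115.] 94 mid [0.5298 0.3664 0.0262] mean [0.5309 0.3661 0.0267] size [0.035 0.039 0.015] uv -0.0012 0.1394
top [25.  69.  90.2] 76 mid [0.5281 0.3633 0.026 ] mean [0.5285 0.3632 0.0276] size [0.035 0.025 0.015] uv -0.0039 0.1368
clock: 65.9
tcp_pos: [0.5273, 0.3264, 0.0999]
orientation: [-0.007, 0.107, 0.994, -0.001]
wrist_force: [1.1, -0.3, -0.4]
gripper_width: 0.0007
finger_force: 0.0
```

```bash
python3 -m crank '[[[0.05,2,0],[0,0,0.1],-1],[[0.05,3.95,0],[0,0,0.21],-1],[[0.05,3.95,0],[0,0,0.21],-1],[[0.05,3.95,-2],[0,0,0.21],-1],[[0.05,3.95,-5],[0,0,0.21],-1],[[0.05,3.95,-7.5],[0,0,0.21],-1],[[0.05,3.95,-7.5],[0,0,0.21],-1],[[0.05,3.95,-7.5],[0,0,0.21],-1]]'; python3 bp.py | grep -v pad
```

```text
clock: 66.9
tcp_pos: [0.5296, 0.3645, 0.0271]
orientation: [-0.005, 0.005, 1.0, -0.0]
wrist_force: [0.9, 0.6, 0.1]
gripper_width: 0.0006
finger_force: 0.0
[0.52956653 0.36447868 0.02710034] 66.9
scene beacon px [339.9 257.9] 1076 bbox mid [ 0.6293 -0.0339  0.0484] size [0.078 0.076 0.038] top 627 [ 0.6299 -0.0336  0.0604]
top beacon px [309.4 217.6] 728 bbox mid [ 0.6258 -0.0369  0.0593] size [0.076 0.076 0.02 ] top 620 [ 0.6258 -0.0365  0.061 ]
```

```bash
python3 -m crank '[[[-0.1,0.1,-1],[0,0,0],-1],[[-0.1,0.1,-1.7],[0,0,0],-1],[[-0.1,0.1,-2.2],[0,0,0],-1],[[-0.1,0.1,-2.5],[0,0,0],-1],[[-0.1,0.1,-2.5],[0,0,0],-1]]'
```

```text
clock: 67.62
tcp_pos: [0.5282, 0.366, 0.0035]
orientation: [-0.005, 0.005, 1.0, -0.001]
wrist_force: [-2.5, -2.9, 11.9]
gripper_width: 0.0007
finger_force: 5.7
```

```bash
python3 -m crank '[[[0,0,-0.3],[0,0,0],-1],[[0,0,-0.3],[0,0,0],-1],[[0,0,-0.3],[0,0,0],-1]]';  python3 -m crank '[[[0,0,0.5],[0,0,0],-1],[[0,0,0.5],[0,0,0],-1],[[0,0,0.5],[0,0,0],-1]]'; python3 -m crank '[[[0,0,0.3],[0,0,0],-1],[[0,0,0.3],[0,0,0],-1]]'
```

```text
clock: 68.0
tcp_pos: [0.5283, 0.3661, 0.0033]
orientation: [-0.004, 0.005, 1.0, -0.001]
wrist_force: [-6.8, -7.4, 26.8]
gripper_width: 0.0006
finger_force: 13.3
clock: 68.38
tcp_pos: [0.5283, 0.3662, 0.0042]
orientation: [-0.005, 0.005, 1.0, 0.0]
wrist_force: [-1.1, -0.2, 4.5]
gripper_width: 0.0006
finger_force: 2.3
clock: 68.62
tcp_pos: [0.5283, 0.3662, 0.007]
orientation: [-0.005, 0.005, 1.0, 0.0]
wrist_force: [-0.6, -0.5, 3.7]
gripper_width: 0.0006
finger_force: 1.4
```

Stiff stop at 3.3 mm with a soft 4 to 5 N spring above it, so the button went fully down. I retract and do a last check.

```bash
python3 -m crank '[[[0,0,2],[0,0,0],-1],[[0,0,6],[0,0,0],-1],[[0,0,11],[0,0,0],-1],[[0,3,14],[0,0,0],-1],[[-2,8,16],[0,0,0],-1],[[-5,13,16],[0,0,0],-1],[[-5,13,16],[0,0,0],-1],[[-5,13,16],[0,0,0],-1]]'; python3 bp.py; python3 - <<'E'
from h import *
for k in(1,2,3,4): seat(k)
a,d=vision.get_image("scene");cv2.imwrite("pics/Z.png",cv2.resize(a[150:350,180:540],(800,444),interpolation=cv2.INTER_CUBIC)[:,:,::-1])
E
```

```text
clock: 69.62
tcp_pos: [0.4783, 0.4956, 0.1672]
orientation: [-0.005, 0.005, 1.0, -0.0]
wrist_force: [-0.0, -0.6, 0.0]
gripper_width: 0.0006
finger_force: 0.0
[0.4783439  0.49559355 0.1672224 ] 69.625
scene beacon px [339.8 258. ] 1080 bbox mid [ 0.6301 -0.0345  0.048 ] size [0.077 0.077 0.037] top 620 [ 0.6296 -0.0348  0.0604]
scene pad px (339.2, 269.8) 456 pos [ 0.6291 -0.0332  0.    ] size [0.095 0.119 0.012]
top beacon px [309.4 217.4] 721 bbox mid [ 0.6262 -0.0369  0.0597] size [0.075 0.076 0.017] top 602 [ 0.6255 -0.0373  0.0611]
top pad px (309.4, 220.6) 409 pos [ 0.6275 -0.0364  0.    ] size [0.117 0.119 0.012]
top 192 u [-31.5  32.1]
  u -40 8 z90 11.8 v -3.6
  u -30 30 z90 11.3 v -3.6
  u -20 25 z90 11.1 v -3.8
  u -10 30 z90 11.1 v -2.8
  u 0 32 z90 12.2 v -3.9
  u 10 29 z90 12.2 v -4.1
  u 20 26 z90 10.8 v -3.6
  u 30 12 z90 15.7 v -3.1
scene 198 u [-55.3  32.2]
  u -40 10 z90 9.4 v 1.8
  u -30 28 z90 10.1 v -1.1
  u -20 29 z90 11.0 v -3.0
  u -10 35 z90 10.4 v -0.8
  u 0 31 z90 10.1 v -2.4
  u 10 32 z90 11.0 v -2.5
  u 20 23 z90 10.5 v -3.2
  u 30 5 z90 17.5 v -3.0
top 1
[... 694 characters left out ...]
scene 196 u [-50.1  35.3]
  u -40 12 z90 8.3 v 0.1
  u -30 26 z90 12.9 v -2.7
  u -20 29 z90 11.0 v -2.6
  u -10 33 z90 11.4 v -3.2
  u 0 30 z90 11.7 v -3.4
  u 10 32 z90 11.7 v -2.3
  u 20 24 z90 11.4 v -4.7
  u 30 7 z90 16.9 v -7.1
top 195 u [-30.8  32.3]
  u -40 7 z90 9.4 v -5.1
  u -30 29 z90 12.2 v -4.4
  u -20 30 z90 11.2 v -4.6
  u -10 30 z90 10.5 v -4.8
  u 0 29 z90 11.2 v -4.8
  u 10 29 z90 10.7 v -2.8
  u 20 31 z90 12.5 v -4.7
  u 30 10 z90 16.3 v -7.4
scene 202 u [-51.6  36.4]
  u -40 8 z90 8.9 v -0.3
  u -30 31 z90 10.3 v -2.7
  u -20 31 z90 11.3 v -2.8
  u -10 32 z90 9.5 v -4.3
  u 0 35 z90 10.8 v -3.3
  u 10 31 z90 10.9 v -2.6
  u 20 20 z90 10.9 v -4.4
  u 30 11 z90 17.5 v -8.0
```

View pics/Z.png

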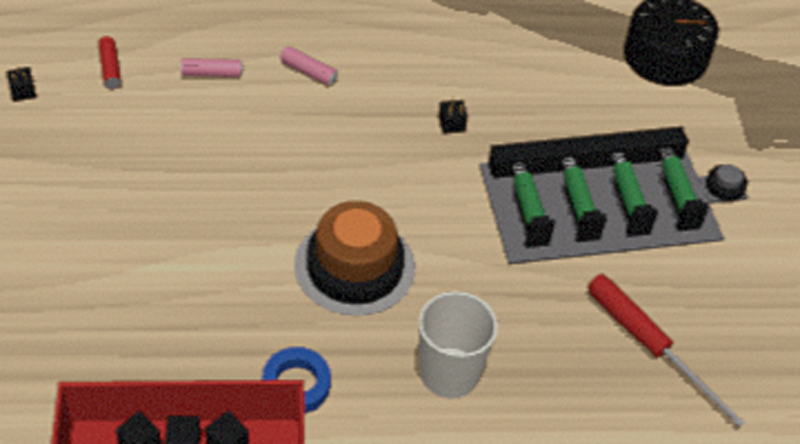

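The final picture shows four cells in the bays (520–690, 200), the beacon centred on the plate (355,265), and the button released (727,180).

```bash
python3 -c "
from plant import monitor, vision, r
print(r.job_done())"
```

```text
the job is handed in; nothing more can be done
None
```

The job is handed in, with no verdict returned: my last camera check showed all four cells lying level under their lips and the beacon about 2 mm from the plate's centre, and the test button was pressed to its stop and released.

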